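# Stack a pressing sandwich under the conservation press

## Robot

A 7-joint arm with a two-finger parallel gripper is mounted at the origin on the work surface. World frame = base frame: x ahead of the robot, y to its left, z up, the work surface at z = 0. Lengths are in m, angles in rad, forces in N, time in s.
With the tool pointing down it reaches from about 0.4 to 0.85 m from the base axis. Payload 4.5 kg.
Tool frame: the origin (TCP) lies between the finger pads; the fingertips stand 19 mm ahead of it and the grasp point (between the pads) is the TCP; z points along the fingers, y is the direction in which the jaws open and shut (so a half turn about z gives the same grasp; the last joint's range is limited). The gripper opens to 85 mm and grips with 20 to 120 N. Pads are 22 mm wide; open, the fingers measure 114 mm over their backs; the gripper's body (76 mm by 85 mm) begins 54 mm behind the grasp point. The pads swing forward as they close: fully open they stand 13 mm farther back than shut.
Start: joints at [1.383, 0.689, -0.195, 1.565, 0.157, 0.902, -0.215], TCP at [0.138, -0.61, 0.25] pointing down, gripper open.
Joint ranges: [-3.01, 3.01], [-0.46, 2.08], [-1.47, 1.51], [0.13, 2.56], [-1, 4.14], [0.04, 2.09], [-2.66, 2.66]. Speed limits (rad/s): [2.57, 2.57, 3.14, 3.14, 3.14, 3.14, 3.14].

## Interface

Orientations are given as a rotation vector (axis times angle).
In Python, from station import arm gives the robot as it stands.
- The arm moves only by the shell command python3 -m handwheel 'ROWS' [FORCE]. ROWS is JSON, a list of rows, each an object of numbers: "rx", "ry", "rz": the turn, a rotation vector about the tool's x, y, z in units of 5 degrees (1.0 is 5 degrees); "dx", "dy", "dz": the shift along the tool's x, y, z in units of 40 mm (1.0 is 40 mm); "claw": the finger opening in mm, from 0 to 85.4. In form: [{"rx": .., "ry": .., "rz": .., "dx": .., "dy": .., "dz": .., "claw": ..}, ...]. A call has 1 to 8 rows; each row is the pose to reach, as a shift and turn from the pose commanded when the call began, along the tool's axes at that moment; what a row does not reach only later rows make up. A row lasts 1/10 s, in which the tool goes at most 50 mm and 8.59 degrees, less where a joint would pass 70% of its speed; a pose out of reach is approached as far as the arm can. A call with a gripper value outside its range is refused whole. The fingers move at their own pace and stop on an object; FORCE is the grip in N (left out, the last holds). Time passes only in rows, so rows that repeat a pose let the fingers close. It gives the time, the measured TCP pose, the force and the opening at its end, in the units of the state.
- arm.sense(): the state, without advancing time (a new reading comes with each control period).
- arm.capture(name): name is "side" or "top"; returns a dict with "image" (400x640x3 uint8, red, green, blue), "depth" (400x640 float32, m along the optical axis (not along the pixel's ray), 0 where there is no reading), "vertical_fov" (degrees; the focal length in pixels is half the picture's height over the tangent of half this angle, whatever the lens; pixels are square), "cx", "cy" (the principal point, pixels), "rvec" (rotation vector, rad) and "tvec" (3), from world to camera coordinates, as OpenCV has them. Camera axes: x right, y down, z forward; pixel columns grow to the right and rows downward; lengths in m; the calibration is good to about 2 mm. A picture is of the moment at which its call begins.
- arm.close_job(): hands the job in, once; it reports no verdict.
Trained networks look in a picture, given as the dict that the camera call returned (one of the last four; its "shot" number tells which), for a name from the list of things; names that differ only in an ending like _2 or _b are one class to them, and where a whole thing is asked for, a point or a joint stands for the part that bears it (a point fixed in the world has none). Each returns a list of dicts, best first, with "p" (0 to 1); they miss things now and then, are a little off and sometimes report something else, mostly with a low value. They report only what shows in the picture. A call takes as long as a camera call. They do not tell look-alikes from the thing itself.
- arm.search_frame(target, picture): "pixel" ([column, row] in pixels, amid what is visible of it).
- arm.masks_of(target, picture): "pixels" (400x640 bool, what is visible of it) and "pixel" ([column, row] in pixels, amid what is visible of it).
- arm.landmark_of(target, picture): "pixel" ([column, row] in pixels: a listed point, or the origin of a listed thing).
The state is a dict: "t": time; "joint_positions": joint angles; "qvel": joint speeds; "tau": joint torques, N m; "ee_pos": TCP position; "ee_rot": TCP orientation; "wrist_force": force on the tool from outside, world axes, zero at the start; "moment": the same for the moment, N m; "opening": opening from 0.0 (shut) to 1.0 (fully open).
Only numpy, scipy, OpenCV 4.12 (cv2) and the standard library are available. Lean on these libraries where they do the work, as an engineer would, in place of code of your own. Each camera call takes 0.05 s, during which the arm holds its last target.

## Task

Lift the knobbed cover off the shallow dish and lay it flat, knob up, in the middle of the light pad. Then build the pressing sandwich on the small bed of the press, each piece lying flat and centred under the ram: the large plywood disc first, on it the plaster medallion from the dish, and the steel disc on top. Set each piece down gently, neither dropping it nor ramming it onto the bed, whose height you must feel for, and leave the rest of the bench as it is.

Things in the scene. Friction and masses are not known exactly. Their poses are not given: they have to be found in the camera images.
- press: Small two-post press of painted and bare steel, fixed to the bench. Origin on the bench top on the ram's vertical axis; x points from its open front (robot side) to its posts, z up. Base plate 5 mm thick, 220 mm wide, from 70 mm in front of the axis to 120 mm behind it. Two posts 22 mm thick stand 95 mm behind the axis, 90 mm to either side. Neither fingers nor arm may push it with over 30 N.
- bed_low (a point): The lowest place, 12 mm above the bench top on the ram's axis, for the top of the bed: a rigid steel disc 100 mm in diameter and 6 mm thick on a screw jack. The bed itself was left anywhere from 0 to 34 mm above this point; that height is not measured, feel for it. Bed and stack take at most 25 N: come down at about 15 mm/s with a low force stop.
- ram (a point): Centre of the ram's underside, 210 mm above the bench top: a steel disc 60 mm in diameter on a 24 mm spindle, under a head 60 mm wide (275 to 315 mm up, from 45 mm in front of the axis back to the posts). A vertical tool does not fit under it: come from the front with the tool leaning back to the robot by 35 to 45 degrees, and take the discs up with that lean already.
- pad: Light pad, black frame with a white top, 180 x 180 x 5 mm, fixed to the bench. Origin at the centre of its underside.
- dish: Shallow round steel dish, fixed to the bench, outer diameter 144 mm, 20 mm high, wall 4 mm, floor 4 mm thick. Origin at the centre of its underside.
- cover: Loose round steel cover on the dish, 150 mm in diameter and 4 mm thick, 150 g, with a black knob 22 mm in diameter that stands from 10 to 28 mm above the origin (a 14 mm neck below it). Origin at the centre of the plate's underside; below it a locating boss 126 mm in diameter reaches 3 mm down into the dish, so that on a flat surface the origin is 3 mm up.
- medallion: Round plaster medallion, 46 mm in diameter, 9 mm thick, about 25 g, lying on the floor of the dish under the cover, near its middle. Lies flat; origin at the centre of its underside, z up.
- board: The large plywood disc, 66 mm in diameter, 12 mm thick, about 35 g, on the bench. Lies flat; origin at the centre of its underside, z up.
- weight: Steel disc, 56 mm in diameter, 16 mm thick, about 300 g, on the bench. Lies flat; origin at the centre of its underside, z up.
- spare: Smaller plywood disc, 50 mm in diameter, 12 mm thick, not needed: leave it where it is. Lies flat; origin at the centre of its underside, z up.
- jar: Small glass jar with a steel lid, 52 mm in diameter, 60 mm high: leave it. Origin at the centre of its underside.
- brush: Brush lying on the bench: leave it. Its x axis runs along it.
- spatula: Spatula lying on the bench: leave it. Its x axis runs along it.
- pencup: Black cup with pencils, 76 mm in diameter, 90 mm high (pencils to 170 mm): leave it. Origin at the centre of its underside.
There are look-alikes about, which are no part of the job. What is shaped like the cover but green is not meant.

How it is judged:
On the way, in this order (a step that is already met when the one before it is completed fails the run):
1. the cover lies flat on the light pad (horizontal distance between cover and pad below 0.05 m and height (world z) of cover below 0.013 m and angle between cover's own z axis and vertical below 0.1 rad and contact force between cover and the fingers below 0.05 N), for 0.2 s.
2. the large plywood disc lies flat and centred on the bed, released (horizontal distance between board and press below 0.006 m and angle between board's own z axis and vertical below 0.06 rad and contact force between board and press above 0.05 N and contact force between board and the fingers below 0.05 N and linear speed of board below 0.02 m/s), for 0.2 s.
3. the medallion lies flat and centred on the plywood disc, released (horizontal distance between medallion and press below 0.006 m and angle between medallion's own z axis and vertical below 0.06 rad and contact force between medallion and board above 0.05 N and contact force between medallion and the fingers below 0.05 N and linear speed of medallion below 0.02 m/s and z of medallion in the frame of board between 0.01 and 0.014 m), for 0.2 s.
4. the steel disc lies flat and centred on the medallion, released (horizontal distance between weight and press below 0.006 m and angle between weight's own z axis and vertical below 0.06 rad and contact force between weight and medallion above 0.05 N and contact force between weight and the fingers below 0.05 N and linear speed of weight below 0.02 m/s and z of weight in the frame of board between 0.019 and 0.023 m), for 0.2 s.
At the end, for the whole second after the job is handed in: The cover lies flat on the light pad, knob up, its centre within 50 mm of the pad's centre. The large plywood disc rests on the bed, the medallion on it and the steel disc on the medallion, each flat within 3 degrees and within 6 mm of the ram's axis, released and at rest (all of step 1 and all of step 2 and all of step 3 and all of step 4); the robot touches nothing.
It fails at once if one of the three discs of the stack is dropped (falls free by more than about 4 mm) ((contact force between board and the fingers below 0.02 N and linear speed of board above 0.27 m/s and distance of board from where it was at the start of the episode above 0.05 m) or (contact force between medallion and the fingers below 0.02 N and linear speed of medallion above 0.27 m/s and distance of medallion from where it was at the start of the episode above 0.05 m) or (contact force between weight and the fingers below 0.02 N and linear speed of weight above 0.27 m/s and distance of weight from where it was at the start of the episode above 0.05 m)).
It fails at once if the bed or the stack on it is pushed with more than 25 N (contact force between board and press above 25 N or contact force between medallion and board above 25 N or contact force between weight and medallion above 25 N).
It fails at once if the arm or fingers push the press with more than 30 N (contact force between any of the arm, the fingers and press above 30 N).
It fails at once if a bystander (spare disc, jar, brush, spatula or pen cup) is moved by more than 30 mm (distance of any of spare, jar, brush, spatula, pencup from where it was at the start of the episode above 0.03 m).
It also fails if it takes over 72 s, if anything falls off the work surface, if the arm or the gripper's body presses on something with over 40 N, if the wrist force passes 120 N, or if a joint passes its speed limit or range.

## Working session

There is one attempt and no reset: what is moved stays moved. The work goes in short steps, Python scripts to look and compute and a shell command to move; the robot and the scene stay as the last step left them, time stands still between calls to the robot, and variables do not carry over. Pictures are saved under pics/ and viewed, and the job is handed in when it is done.

```bash
ls; mkdir -p pics
python3 - <<'E'
from station import arm
import cv2,numpy as np,pickle
for n in("side","top"):
    c=arm.capture(n); cv2.imwrite(f"pics/{n}0.png",c["image"][:,:,::-1]); pickle.dump(c,open(f"pics/{n}0.pkl","wb"))
    print(n,c["vertical_fov"],c["cx"],c["cy"],c["rvec"],c["tvec"],c["shot"])
s=arm.sense();print(s)
E
```

```text
pics
side 47.315695878935 320.80583563770443 201.194379910876 [ 0.49882228 -2.55873213  1.35768464] [0.46706998 0.22628812 1.11391117] 1
top 51.14570539812149 316.19131856991334 199.115096068252 [ 2.13700343 -2.18422733  0.16288802] [0.00294154 0.50754437 1.1431086 ] 2
{'t': 0.1, 'joint_positions': array([ 1.38279819,  0.6899283 , -0.19453299,  1.56623572,  0.15725691,
        0.90249882, -0.21512013]), 'qvel': array([-0.00038386, -0.00010242, -0.00180771, -0.00343689, -0.00102718,
        0.00073248, -0.00097045]), 'tau': array([-2.96682942e-03, -5.40605414e+01, -1.27100609e+00, -1.58987582e+01,
        9.46432294e-03,  4.43233599e-03,  3.98196846e-06]), 'ee_pos': array([ 0.13734412, -0.60915534,  0.24954809]), 'ee_rot': array([-3.12063431e+00, -3.47562643e-01,  4.14299233e-04]), 'wrist_force': array([-0.54234666, -0.03305217, -0.30453075]), 'moment': array([ 0.04022516, -0.03348088, -0.00874872]), 'opening': 0.9999523289768497}
```

View pics/side0.png

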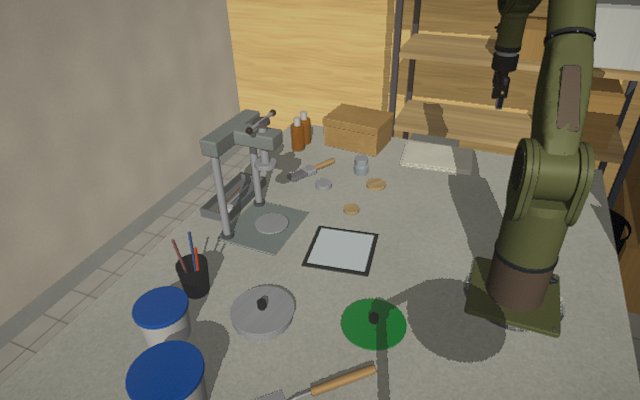

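View pics/top0.png

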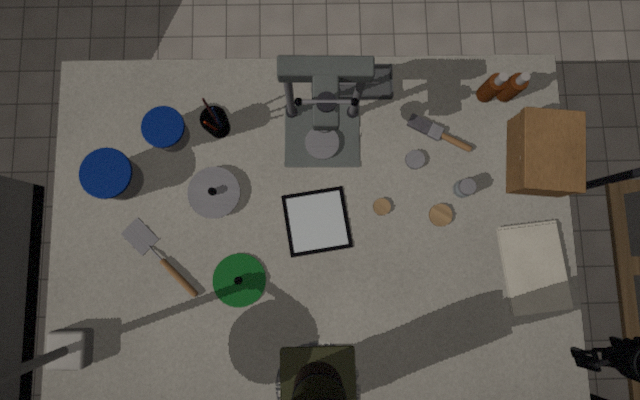

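Side view: steel cover (262,310), green look-alike (374,322), pad (341,250), press (250,190), discs at (351,209), (375,184), (323,184). Top view: steel cover (214,192), green cover (240,280), pad (317,221), bed (322,143), smaller plywood (382,206), larger plywood (441,214), steel disc (416,159), jar (466,187).

```bash
cat > h.py <<'E'
import numpy as np,cv2
from scipy.spatial.transform import Rotation as R
def K(c):
    f=c["image"].shape[0]/2/np.tan(np.radians(c["vertical_fov"])/2); return f
def pts(c):
    d=c["depth"];f=K(c);h,w=d.shape
    u,v=np.meshgrid(np.arange(w),np.arange(h))
    P=np.stack([(u-c["cx"])/f*d,(v-c["cy"])/f*d,d],-1)
    Rm=R.from_rotvec(c["rvec"]).as_matrix()
    W=(P-np.array(c["tvec"]))@Rm
    W[d==0]=np.nan
    return W
def ray(c,px,z):
    f=K(c);Rm=R.from_rotvec(c["rvec"]).as_matrix()
    o=-Rm.T@np.array(c["tvec"]);d=Rm.T@np.array([(px[0]-c["cx"])/f,(px[1]-c["cy"])/f,1])
    return o+d*(z-o[2])/d[2]
def proj(c,X):
    f=K(c);Rm=R.from_rotvec(c["rvec"]).as_matrix()
    p=Rm@np.array(X)+np.array(c["tvec"]);return p[0]/p[2]*f+c["cx"],p[1]/p[2]*f+c["cy"]
E
python3 - <<'E'
from h import *
from station import arm
import pickle
H=dict(cover=.021,board=.012,weight=.016,spare=.012,press=.03,pad=.005,jar=.06,pencup=.09,brush=.01,spatula=.01,dish=.02)
C={n:arm.capture(n) for n in("side","top")}
for n,c in C.items():
    W=pts(c);pickle.dump(c,open(f"pics/{n}1.pkl","wb"))
    for t in H:
        for m in arm.masks_of(t,c)[:3]:
            q=W[m["pixels"]];q=q[~np.isnan(q[:,0])]
            print(n,t,round(m["p"],2),np.round(m["pixel"]),m["pixels"].sum(),"zpct",np.round(np.percentile(q[:,2],[5,50,95]),3),"med",np.round(np.median(q,0),3),"ext",np.round(np.ptp(q,axis=0),3))
    for t in ["bed_low","ram","press","pad","dish","cover","board","weight","spare"]:
        for m in arm.landmark_of(t,c)[:2]:
            z={"bed_low":.012,"ram":.21,"cover":.02}.get(t,0)
            print(n,"LM",t,round(m["p"],2),np.round(m["pixel"]),np.round(ray(c,m["pixel"],z),3))
E
```

```text
side cover 0.86 [372. 323.] 2589 zpct [0.004 0.006 0.009] med [0.284 0.223 0.006] ext [0.147 0.146 0.031]
side board 0.74 [373. 184.] 167 zpct [0.005 0.01  0.013] med [ 0.456 -0.353  0.01 ] ext [0.058 0.066 0.012]
side weight 0.43 [319. 183.] 169 zpct [0.001 0.013 0.017] med [ 0.619 -0.285  0.013] ext [0.058 0.054 0.022]
side spare 0.66 [352. 212.] 141 zpct [0.001 0.01  0.013] med [ 0.484 -0.184  0.01 ] ext [0.047 0.051 0.016]
side press 0.75 [252. 188.] 6860 zpct [0.    0.089 0.318] med [ 0.731 -0.002  0.089] ext [1.296 1.854 1.12 ]
side pad 0.89 [345. 251.] 2837 zpct [0.001 0.004 0.007] med [0.444 0.003 0.004] ext [0.203 0.212 0.016]
side pad 0.67 [310. 170.] 330 zpct [0.004 0.015 0.02 ] med [ 0.703 -0.345  0.015] ext [0.111 0.18  0.025]
side jar 0.8 [362. 166.] 267 zpct [0.005 0.036 0.059] med [ 0.528 -0.41   0.036] ext [0.056 0.166 0.065]
side pencup 0.92 [190. 270.] 1460 zpct [-0.001  0.065  0.138] med [0.725 0.282 0.065] ext [0.216 0.226 0.178]
side pencup 0.58 [342. 251.] 2729 zpct [0.001 0.004 0.007] med [0.445 0.004 0.004] ext [0.197 0.206 0.014]
side brush 0.65 [308. 171.] 
[... 2560 characters left out ...]
0.011 0.018 0.023] med [ 0.706 -0.354  0.018] ext [0.118 0.182 0.026]
top spatula 0.8 [143. 243.] 1035 zpct [-0.001  0.004  0.02 ] med [0.399 0.477 0.004] ext [0.218 0.216 0.029]
top LM bed_low 0.63 [321. 142.] [ 0.68  -0.026  0.012]
top LM ram 0.85 [324. 121.] [ 0.676 -0.028  0.21 ]
top LM press 0.71 [322. 145.] [ 0.673 -0.031  0.   ]
top LM pad 0.89 [317. 221.] [ 0.447 -0.011  0.   ]
top LM cover 0.92 [215. 190.] [0.541 0.279 0.02 ]
top LM cover 0.74 [240. 277.] [0.296 0.207 0.02 ]
top LM board 0.8 [438. 213.] [ 0.464 -0.36   0.   ]
top LM weight 0.87 [414. 165.] [ 0.608 -0.298  0.   ]
top LM spare 0.62 [381. 204.] [ 0.492 -0.195  0.   ]
top LM spare 0.32 [320. 142.] [ 0.683 -0.024  0.   ]
```

```bash
cat >> h.py <<'E'
def rect(c,cx,cy,z,half=.06,res=.0005):
    n=int(2*half/res); # row down = -x, col right = -y
    i,j=np.meshgrid(np.arange(n),np.arange(n),indexing="ij")
    X=cx+half-i*res;Y=cy+half-j*res
    f=K(c);Rm=R.from_rotvec(c["rvec"]).as_matrix()
    P=np.stack([X,Y,np.full_like(X,z)],-1)@Rm.T+np.array(c["tvec"])
    u=P[...,0]/P[...,2]*f+c["cx"];v=P[...,1]/P[...,2]*f+c["cy"]
    return cv2.remap(c["image"],u.astype(np.float32),v.astype(np.float32),cv2.INTER_CUBIC)
E
python3 - <<'E'
from h import *
import pickle
L=dict(board=(.458,-.361,.012,.033),spare=(.486,-.192,.012,.025),weight=(.619,-.296,.016,.028),cover=(.537,.283,.024,.075),knob=(.537,.283,.048,.011),bed=(.676,-.03,.029,.05))
rows=[]
for n in("side","top"):
    c=pickle.load(open(f"pics/{n}1.pkl","rb"))
    ims=[]
    for k,(x,y,z,r) in L.items():
        h=.05 if r<.04 and r>.02 else (.09 if r>.02 else .03)
        im=rect(c,x,y,z,h,2*h/260)
        cv2.circle(im,(130,130),int(r/(2*h/260)),(255,0,0),1);cv2.putText(im,k,(3,15),0,.5,(255,255,0));ims.append(im)
    rows.append(np.vstack([np.hstack(ims[:3]),np.hstack(ims[3:])]))
    cv2.imwrite(f"pics/rect_{n}.png",rows[-1][:,:,::-1])
E
```

```text
(no output)
```

View pics/rect_side.png

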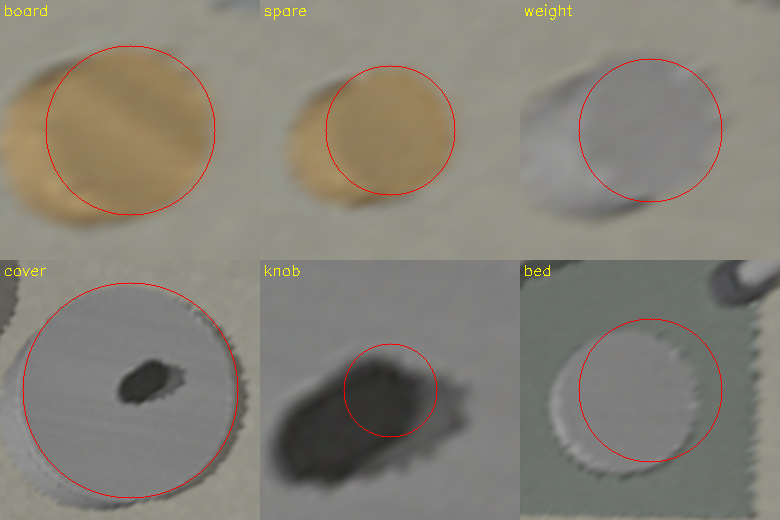

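View pics/rect_top.png

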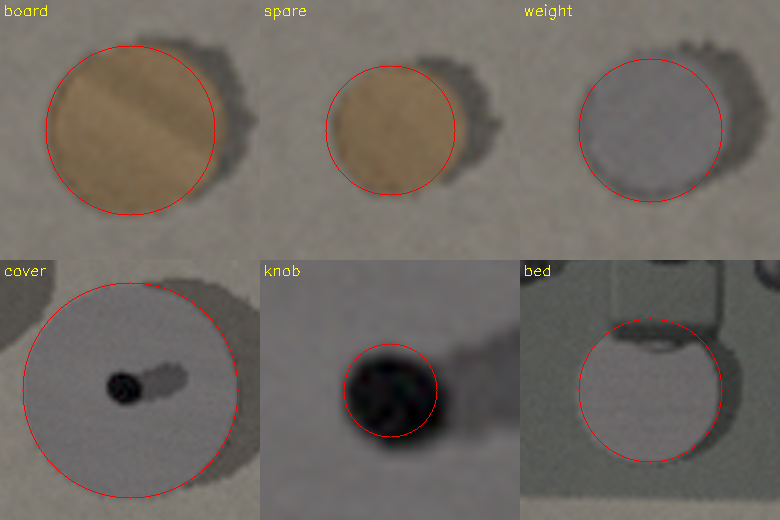

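Both views confirm the choices: the bigger plywood disc fits the 66 mm ring at top (441,214), the smaller fits the 50 mm ring; the bed is lower than my 29 mm guess. Refine fits.

```bash
cat >> h.py <<'E'
def lum(c): return cv2.cvtColor(c["image"],cv2.COLOR_RGB2LAB).astype(np.float32)
def ringscore(c,L,x,y,z,r,ang,d=.0015):
    # gradient across the ring at given world angles (0=+x, 90=+y)
    f=K(c);Rm=R.from_rotvec(c["rvec"]).as_matrix();t=np.array(c["tvec"])
    def s(rr):
        X=np.stack([x+rr*np.cos(ang),y+rr*np.sin(ang),np.full_like(ang,z)],-1)@Rm.T+t
        u=(X[:,0]/X[:,2]*f+c["cx"]).astype(np.float32);v=(X[:,1]/X[:,2]*f+c["cy"]).astype(np.float32)
        return cv2.remap(L,u[None],v[None],cv2.INTER_LINEAR)[0]
    return np.minimum(np.linalg.norm(s(r+d)-s(r-d),axis=-1),12).mean()
def fit(c,x,y,z,r,ang=None,w=.012):
    if ang is None: ang=np.radians(np.arange(0,360,4))
    L=lum(c);best=None
    for st,rg in((.001,w),(.00025,.0015)):
        g=np.arange(-rg,rg+1e-9,st);x0,y0=(x,y) if best is None else best[1:]
        best=max((ringscore(c,L,x0+a,y0+b,z,r,ang),x0+a,y0+b) for a in g for b in g)
    return best
E
python3 - <<'E'
from h import *
import pickle
L=dict(board=(.458,-.361,.012,.033),spare=(.486,-.192,.012,.025),weight=(.619,-.296,.016,.028),cover=(.537,.283,.024,.075))
C={n:pickle.load(open(f"pics/{n}1.pkl","rb")) for n in("side","top")}
for n,c in C.items():
    for k,a in L.items(): print(n,k,np.round(fit(c,*a),4))
    W=pts(c)
    for k,(x,y,r) in dict(bed=(.673,-.03,.03),base=(.615,.05,.012),bench=(.55,-.1,.02),cov=(.5,.283,.02)).items():
        m=np.hypot(W[...,0]-x,W[...,1]-y)<r; m&=W[...,2]<.06
        q=W[m];print(k,m.sum(),np.median(q[:,2]).round(4),q[:,2].mean().round(4))
vis=np.radians(np.arange(100,262,4))
for z in np.arange(.012,.047,.004):
    a=fit(C["top"],.673,-.03,z,.05,vis); b=fit(C["side"],.673,-.03,z,.05,np.radians(np.arange(0,360,4)),w=.02)
    print(round(z,3),np.round(a,4),np.round(b,4))
E
```

```text
side board [ 8.1461  0.458  -0.3598]
side spare [ 8.0695  0.4842 -0.1902]
side weight [ 5.7492  0.6208 -0.2925]
side cover [10.0062  0.5342  0.285 ]
bed 191 0.0182 0.0184
base 46 0.0027 0.0022
bench 77 -0.0013 -0.0011
cov 176 0.0231 0.0231
top board [11.5991  0.4578 -0.3625]
top spare [11.347   0.486  -0.1942]
top weight [10.1702  0.6208 -0.2968]
top cover [10.1474  0.5355  0.283 ]
bed 322 0.0196 0.0197
base 53 0.004 0.0037
bench 146 0.0008 0.0008
cov 158 0.0238 0.0238
0.012 [11.1588  0.68   -0.0272] [ 9.4157  0.6798 -0.0312]
0.016 [11.1801  0.679  -0.0272] [ 9.5073  0.677  -0.0265]
0.02 [11.1697  0.6782 -0.027 ] [ 9.5061  0.674  -0.022 ]
0.024 [11.182   0.677  -0.0272] [ 9.4288  0.671  -0.0172]
0.028 [11.187   0.6758 -0.0272] [ 9.2775  0.6685 -0.0127]
0.032 [11.19    0.6752 -0.0267] [ 8.9191e+00  6.6450e-01 -8.5000e-03]
0.036 [11.2     0.6745 -0.0267] [ 7.1158  0.662  -0.0085]
0.04 [11.1941  0.6732 -0.0267] [ 4.5369  0.6605 -0.0085]
0.044 [11.216   0.6725 -0.0267] [ 3.4202  0.6808 -0.0365]
```

```bash
cat >> h.py <<'E'
def target(yaw=0.,lean=0.,sgn=1):
    # yaw deg about world z; lean deg: tool z=(sin,0,-cos) before yaw; sgn: tool y = sgn*worldY
    l=np.radians(lean);z=np.array([np.sin(l),0,-np.cos(l)]);y=np.array([0,sgn,0.]);x=np.cross(y,z)
    return R.from_euler("z",yaw,degrees=True)*R.from_matrix(np.stack([x,y,z],1))
def cmd(p,q=None,rot0=None):
    from station import arm
    s=arm.sense();R0=R.from_rotvec(s["ee_rot"])
    d=R0.inv().apply(np.array(p)-s["ee_pos"])/.04
    rv=(R0.inv()*q).as_rotvec(degrees=True)/5 if q is not None else np.zeros(3)
    print("t",round(s["t"],2),"pos",np.round(s["ee_pos"],4),"F",np.round(s["wrist_force"],2),"op",round(s["opening"],3),"q",np.round(s["joint_positions"],2))
    print("r",np.round(rv,3),"d",np.round(d,3))
E
python3 - <<'E'
from h import *
import pickle
from station import arm
s=arm.sense();print(R.from_rotvec(s["ee_rot"]).as_matrix().round(3))
c=pickle.load(open("pics/side1.pkl","rb"));W=pts(c)
m=(np.hypot(W[...,0]-.137,W[...,1]+.609)<.1)&(W[...,2]>.1);print(np.percentile(W[m][:,2],[0,2,5,10]) if m.any() else 0,m.sum())
for sg in(1,-1):
    cmd([.535,.284,.15],target(0,0,sg)); cmd([.535,.284,.15],target(0,40,sg))
E
```

```text
[[ 0.976  0.22   0.   ]
 [ 0.22  -0.976 -0.   ]
 [ 0.     0.    -1.   ]]
[0.24087799 0.25567532 0.27756889 0.31101525] 2589
t 2.2 pos [ 0.1375 -0.6097  0.2503] F [ 0.49  0.55 -0.42] op 1.001 q [ 1.38  0.69 -0.19  1.57  0.16  0.9  -0.22]
r [ 1.0000e-03  1.0000e-03 -3.3459e+01] d [ 14.608 -19.61    2.507]
t 2.2 pos [ 0.1375 -0.6097  0.2503] F [ 0.49  0.55 -0.42] op 1.001 q [ 1.38  0.69 -0.19  1.57  0.16  0.9  -0.22]
r [-11.487  -1.278 -31.562] d [ 14.608 -19.61    2.507]
t 2.2 pos [ 0.1375 -0.6097  0.2503] F [ 0.49  0.55 -0.42] op 1.001 q [ 1.38  0.69 -0.19  1.57  0.16  0.9  -0.22]
r [ 1.000e-03 -0.000e+00  2.541e+00] d [ 14.608 -19.61    2.507]
t 2.2 pos [ 0.1375 -0.6097  0.2503] F [ 0.49  0.55 -0.42] op 1.001 q [ 1.38  0.69 -0.19  1.57  0.16  0.9  -0.22]
r [-0.886  7.966  2.437] d [ 14.608 -19.61    2.507]
```

```bash
python3 -m handwheel '[{"rz":2.54,"dx":9.3,"dy":-5.9},{"rz":2.54,"dx":9.3,"dy":-5.9},{"rz":2.54,"dx":9.3,"dy":-5.9},{"rz":2.54,"dx":9.3,"dy":-5.9},{"rz":2.54,"dx":9.3,"dy":-5.9},{"rz":2.54,"dx":9.3,"dy":-5.9},{"rz":2.54,"dx":9.3,"dy":-5.9},{"rz":2.54,"dx":9.3,"dy":-5.9}]' 40
python3 - <<'E'
from h import *
cmd([.535,.284,.13],target(0,0,-1))
E
```

```text
t 2.2 pos [ 0.1375 -0.6097  0.2503] F [ 0.49  0.55 -0.42] op 1.001 q [ 1.38  0.69 -0.19  1.57  0.16  0.9  -0.22]
r [ 1.000e-03 -0.000e+00  2.541e+00] d [ 14.608 -19.61    3.007]invalid input at $[0]: expected keys rx, ry, rz, dx, dy, dz, claw
```

```bash
python3 -m handwheel '[{"rx":0,"ry":0,"rz":2.54,"dx":9.3,"dy":-5.9,"dz":0,"claw":60},{"rx":0,"ry":0,"rz":2.54,"dx":9.3,"dy":-5.9,"dz":0,"claw":60},{"rx":0,"ry":0,"rz":2.54,"dx":9.3,"dy":-5.9,"dz":0,"claw":60},{"rx":0,"ry":0,"rz":2.54,"dx":9.3,"dy":-5.9,"dz":0,"claw":60},{"rx":0,"ry":0,"rz":2.54,"dx":9.3,"dy":-5.9,"dz":0,"claw":60},{"rx":0,"ry":0,"rz":2.54,"dx":9.3,"dy":-5.9,"dz":0,"claw":60},{"rx":0,"ry":0,"rz":2.54,"dx":9.3,"dy":-5.9,"dz":0,"claw":60},{"rx":0,"ry":0,"rz":2.54,"dx":9.3,"dy":-5.9,"dz":0,"claw":60}]' 40
python3 - <<'E'
from h import *
cmd([.535,.284,.13],target(0,0,-1))
E
```

```text
t: 3.0
ee_pos: [0.4212, -0.3249, 0.2506]
ee_rot: [3.141, 0.0, 0.001]
wrist_force: [1.5, -0.6, 0.1]
opening: 0.7
t 3.0 pos [ 0.4212 -0.3249  0.2506] F [ 1.51 -0.6   0.08] op 0.7 q [ 0.63  0.56 -0.09  1.85  0.07  0.73 -1.07]
r [ 0.006 -0.007  0.001] d [  2.844 -15.224   3.008]
```

```bash
python3 -m handwheel '[{"rx":0,"ry":0,"rz":0,"dx":2.84,"dy":-15.2,"dz":1,"claw":50},{"rx":0,"ry":0,"rz":0,"dx":2.84,"dy":-15.2,"dz":1,"claw":50},{"rx":0,"ry":0,"rz":0,"dx":2.84,"dy":-15.2,"dz":1,"claw":50},{"rx":0,"ry":0,"rz":0,"dx":2.84,"dy":-15.2,"dz":1,"claw":50},{"rx":0,"ry":0,"rz":0,"dx":2.84,"dy":-15.2,"dz":1,"claw":50},{"rx":0,"ry":0,"rz":0,"dx":2.84,"dy":-15.2,"dz":1,"claw":50},{"rx":0,"ry":0,"rz":0,"dx":2.84,"dy":-15.2,"dz":1,"claw":50},{"rx":0,"ry":0,"rz":0,"dx":2.84,"dy":-15.2,"dz":1,"claw":50}]'
python3 - <<'E'
from h import *
cmd([.535,.284,.12],target(0,0,-1))
E
```

```text
t: 3.8
ee_pos: [0.4935, 0.0681, 0.2246]
ee_rot: [3.142, 0.0, 0.001]
wrist_force: [0.9, -0.7, 0.3]
opening: 0.589
t 3.8 pos [0.4935 0.0681 0.2246] F [ 0.87 -0.7   0.26] op 0.589 q [-0.22  0.56 -0.02  1.98  0.02  0.6  -1.82]
r [ 0.    -0.009  0.002] d [ 1.037 -5.397  2.615]
```

```bash
python3 -m handwheel '[{"rx":0,"ry":0,"rz":0,"dx":1.04,"dy":-5.4,"dz":2.6,"claw":50},{"rx":0,"ry":0,"rz":0,"dx":1.04,"dy":-5.4,"dz":2.6,"claw":50},{"rx":0,"ry":0,"rz":0,"dx":1.04,"dy":-5.4,"dz":2.6,"claw":50},{"rx":0,"ry":0,"rz":0,"dx":1.04,"dy":-5.4,"dz":2.6,"claw":50},{"rx":0,"ry":0,"rz":0,"dx":1.04,"dy":-5.4,"dz":2.6,"claw":50},{"rx":0,"ry":0,"rz":0,"dx":1.04,"dy":-5.4,"dz":2.6,"claw":50},{"rx":0,"ry":0,"rz":0,"dx":1.04,"dy":-5.4,"dz":2.6,"claw":50}]'
python3 - <<'E'
from h import *
import pickle
from station import arm
cmd([.535,.284,.048],target(0,0,-1))
s=arm.sense();p=s["ee_pos"]
ims=[]
for n in("side","top"):
    c=arm.capture(n);pickle.dump(c,open(f"pics/{n}2.pkl","wb"))
    u,v=proj(c,p);x0,y0=int(u)-60,int(v)-60
    im=cv2.resize(c["image"][max(y0,0):y0+120,max(x0,0):x0+120],(400,400),interpolation=cv2.INTER_CUBIC);ims.append(im)
    W=pts(c);m=(np.hypot(W[...,0]-p[0],W[...,1]-p[1])<.07)&(W[...,2]>.07);q=W[m]
    print(n,np.percentile(q[:,2],[0,1,2,5]).round(4))
cv2.imwrite("pics/g2.png",np.hstack(ims)[:,:,::-1])
E
```

```text
t: 4.5
ee_pos: [0.534, 0.2831, 0.1197]
ee_rot: [3.141, 0.004, -0.002]
wrist_force: [-0.4, -0.8, 0.4]
opening: 0.58
t 4.5 pos [0.534  0.2831 0.1197] F [-0.36 -0.8   0.44] op 0.58 q [-0.57  0.84  0.02  1.74 -0.03  0.57 -2.11]
r [0.005 0.012 0.03 ] d [ 0.026 -0.024  1.792]
side [0.102  0.1182 0.1314 0.1641]
top [0.1086 0.155  0.1683 0.204 ]
```

View pics/g2.png

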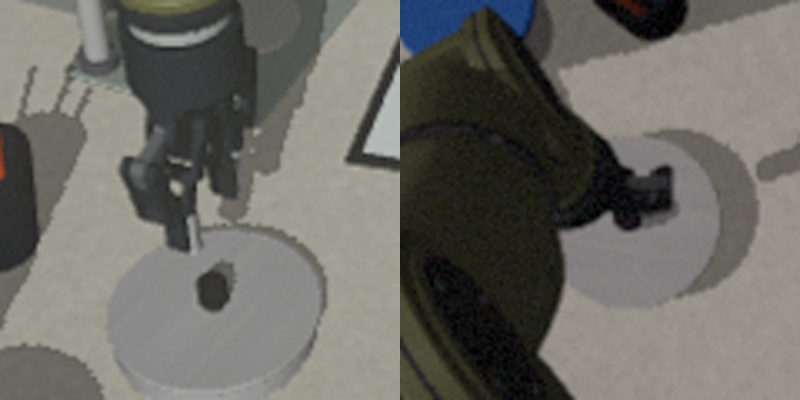

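The gripper (side crop centre) hangs above the steel cover's knob (crop 213,290), jaws along world y straddling it.

```bash
python3 -m handwheel '[{"rx":0,"ry":0,"rz":0,"dx":0.02,"dy":-0.02,"dz":0.6,"claw":50},{"rx":0,"ry":0,"rz":0,"dx":0.02,"dy":-0.02,"dz":1.2,"claw":50},{"rx":0,"ry":0,"rz":0,"dx":0.02,"dy":-0.02,"dz":1.6,"claw":50},{"rx":0,"ry":0,"rz":0,"dx":0.02,"dy":-0.02,"dz":1.79,"claw":50},{"rx":0,"ry":0,"rz":0,"dx":0.02,"dy":-0.02,"dz":1.79,"claw":50}]'
python3 -m handwheel '[{"rx":0,"ry":0,"rz":0,"dx":0,"dy":0,"dz":0,"claw":10},{"rx":0,"ry":0,"rz":0,"dx":0,"dy":0,"dz":0,"claw":10},{"rx":0,"ry":0,"rz":0,"dx":0,"dy":0,"dz":0,"claw":10},{"rx":0,"ry":0,"rz":0,"dx":0,"dy":0,"dz":0,"claw":10},{"rx":0,"ry":0,"rz":0,"dx":0,"dy":0,"dz":0,"claw":10}]' 50
```

```text
t: 5.1
ee_pos: [0.5353, 0.2818, 0.0484]
ee_rot: [3.141, -0.001, -0.002]
wrist_force: [0.7, -0.3, 0.6]
opening: 0.584
t: 5.6
ee_pos: [0.5363, 0.2832, 0.0501]
ee_rot: [-3.141, -0.0, -0.003]
wrist_force: [-0.3, -0.7, 6.6]
opening: 0.235
```

```bash
python3 -m handwheel '[{"rx":0,"ry":0,"rz":0,"dx":0,"dy":0,"dz":-0.05,"claw":10},{"rx":0,"ry":0,"rz":0,"dx":0,"dy":0,"dz":-0.05,"claw":10},{"rx":0,"ry":0,"rz":0,"dx":0,"dy":0,"dz":-0.3,"claw":10},{"rx":0,"ry":0,"rz":0,"dx":0,"dy":0,"dz":-0.6,"claw":10},{"rx":0,"ry":0,"rz":0,"dx":0,"dy":0,"dz":-1.2,"claw":10},{"rx":0,"ry":0,"rz":0,"dx":0,"dy":0,"dz":-1.8,"claw":10},{"rx":0,"ry":0,"rz":0,"dx":0,"dy":0,"dz":-1.8,"claw":10}]' 50
python3 - <<'E'
from h import *
import pickle
from station import arm
cmd([.4445,-.006,.12],target(0,0,-1))
s=arm.sense();p=s["ee_pos"]
for n in("side","top"):
    c=arm.capture(n);pickle.dump(c,open(f"pics/{n}3.pkl","wb"))
    cv2.imwrite(f"pics/{n}3.png",c["image"][:,:,::-1])
E
```

```text
t: 6.3
ee_pos: [0.5379, 0.2839, 0.1249]
ee_rot: [-3.138, 0.0, -0.01]
wrist_force: [1.0, 0.8, -1.6]
opening: 0.232
t 6.3 pos [0.5379 0.2839 0.1249] F [ 1.    0.77 -1.58] op 0.232 q [-0.57  0.83  0.02  1.73 -0.03  0.57 -2.11]
r [-0.04  -0.074 -0.002] d [-2.333  7.249  0.081]
```

View pics/side3.png

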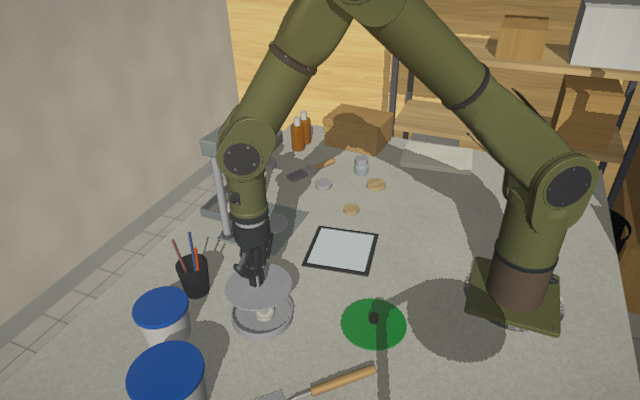

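Side view: cover held level at (258,288), dish with the medallion open below at (262,313).

```bash
python3 -m handwheel '[{"rx":0,"ry":0,"rz":0,"dx":-2.33,"dy":7.25,"dz":0.1,"claw":10},{"rx":0,"ry":0,"rz":0,"dx":-2.33,"dy":7.25,"dz":0.1,"claw":10},{"rx":0,"ry":0,"rz":0,"dx":-2.33,"dy":7.25,"dz":0.1,"claw":10},{"rx":0,"ry":0,"rz":0,"dx":-2.33,"dy":7.25,"dz":0.1,"claw":10},{"rx":0,"ry":0,"rz":0,"dx":-2.33,"dy":7.25,"dz":0.1,"claw":10},{"rx":0,"ry":0,"rz":0,"dx":-2.33,"dy":7.25,"dz":1,"claw":10},{"rx":0,"ry":0,"rz":0,"dx":-2.33,"dy":7.25,"dz":1.7,"claw":10},{"rx":0,"ry":0,"rz":0,"dx":-2.33,"dy":7.25,"dz":1.7,"claw":10}]' 50
python3 - <<'E'
from h import *
cmd([.4445,-.006,.038],target(0,0,-1))
E
```

```text
t: 7.2
ee_pos: [0.4383, -0.011, 0.05]
ee_rot: [3.138, -0.008, -0.024]
wrist_force: [0.7, 0.0, -0.6]
opening: 0.233
t 7.2 pos [ 0.4383 -0.011   0.05  ] F [ 0.7   0.01 -0.62] op 0.233 q [-0.07  0.87 -0.01  2.24  0.25  0.05 -1.91]
r [ 0.042  0.179 -0.058] d [ 0.158 -0.127  0.296]
```

```bash
python3 -m handwheel '[{"rx":0,"ry":0,"rz":0,"dx":0.4,"dy":-0.1,"dz":0.1,"claw":10},{"rx":0,"ry":0,"rz":0,"dx":0.4,"dy":-0.1,"dz":0.15,"claw":10},{"rx":0,"ry":0,"rz":0,"dx":0.4,"dy":-0.1,"dz":0.2,"claw":10},{"rx":0,"ry":0,"rz":0,"dx":0.4,"dy":-0.1,"dz":0.25,"claw":10},{"rx":0,"ry":0,"rz":0,"dx":0.4,"dy":-0.1,"dz":0.25,"claw":10}]' 50
python3 - <<'E'
from h import *
cmd([.455,-.006,.036],target(0,0,-1))
E
```

```text
t: 7.7
ee_pos: [0.4585, -0.0033, 0.0437]
ee_rot: [3.141, 0.001, -0.005]
wrist_force: [-0.4, -0.5, -1.7]
opening: 0.234
t 7.7 pos [ 0.4585 -0.0033  0.0437] F [-0.36 -0.49 -1.74] op 0.234 q [-0.08  0.89 -0.02  2.19  0.25  0.07 -1.91]
r [0.005 0.04  0.004] d [-0.087  0.067  0.193]
```

```bash
python3 -m handwheel '[{"rx":0,"ry":0,"rz":0,"dx":-0.1,"dy":0,"dz":0.05,"claw":10},{"rx":0,"ry":0,"rz":0,"dx":-0.1,"dy":0,"dz":0.1,"claw":10},{"rx":0,"ry":0,"rz":0,"dx":-0.1,"dy":0,"dz":0.13,"claw":10},{"rx":0,"ry":0,"rz":0,"dx":-0.1,"dy":0,"dz":0.13,"claw":10}]' 50
python3 - <<'E'
from h import *
cmd([.455,-.006,.036],target(0,0,-1))
E
```

```text
t: 8.1
ee_pos: [0.4551, -0.0032, 0.0385]
ee_rot: [3.142, 0.001, -0.004]
wrist_force: [0.5, -0.7, -1.6]
opening: 0.235
t 8.1 pos [ 0.4551 -0.0032  0.0385] F [ 0.48 -0.72 -1.62] op 0.235 q [-0.08  0.9  -0.02  2.21  0.33  0.04 -2.  ]
r [0.001 0.029 0.006] d [-0.004  0.069  0.062]
```

```bash
python3 -m handwheel '[{"rx":0,"ry":0,"rz":0,"dx":0.15,"dy":0,"dz":0,"claw":10},{"rx":0,"ry":0,"rz":0,"dx":0.15,"dy":0,"dz":0.03,"claw":10},{"rx":0,"ry":0,"rz":0,"dx":0.15,"dy":0,"dz":0.06,"claw":10},{"rx":0,"ry":0,"rz":0,"dx":0.15,"dy":0,"dz":0.06,"claw":10}]' 50
python3 - <<'E'
from h import *
cmd([.46,-.006,.036],target(0,0,-1))
E
```

```text
t: 8.5
ee_pos: [0.463, -0.0032, 0.038]
ee_rot: [-3.141, -0.0, -0.003]
wrist_force: [-1.3, 1.2, 18.6]
opening: 0.236
t 8.5 pos [ 0.463  -0.0032  0.038 ] F [-1.34  1.17 18.59] op 0.236 q [-0.08  0.9  -0.02  2.19  0.34  0.06 -2.  ]
r [-0.002 -0.025  0.   ] d [-0.076  0.071  0.049]
```

```bash
python3 -m handwheel '[{"rx":0,"ry":0,"rz":0,"dx":0,"dy":0,"dz":-0.04,"claw":10},{"rx":0,"ry":0,"rz":0,"dx":0,"dy":0,"dz":-0.04,"claw":50},{"rx":0,"ry":0,"rz":0,"dx":0,"dy":0,"dz":-0.04,"claw":50},{"rx":0,"ry":0,"rz":0,"dx":0,"dy":0,"dz":-0.04,"claw":50},{"rx":0,"ry":0,"rz":0,"dx":0,"dy":0,"dz":-0.04,"claw":50},{"rx":0,"ry":0,"rz":0,"dx":0,"dy":0,"dz":-1,"claw":50},{"rx":0,"ry":0,"rz":0,"dx":0,"dy":0,"dz":-2.2,"claw":50},{"rx":0,"ry":0,"rz":0,"dx":0,"dy":0,"dz":-3,"claw":50}]' 50
python3 - <<'E'
from h import *
import pickle
from station import arm
c=arm.capture("side");pickle.dump(c,open("pics/side4.pkl","wb"))
cv2.imwrite("pics/side4.png",c["image"][:,:,::-1])
W=pts(c)
for x,y in((.46-.05,-.003),(.46,.047),(.46+.05,-.003),(.46,-.053)):
    m=(np.hypot(W[...,0]-x,W[...,1]-y)<.012)&(W[...,2]<.05);print(W[m][:,2].mean().round(4),m.sum())
print(np.round(fit(c,.461,-.003,.012,.075),4))
cmd([.46,-.006,.036],target(0,0,-1))
E
```

```text
t: 9.3
ee_pos: [0.4617, -0.0033, 0.1582]
ee_rot: [3.141, 0.0, -0.002]
wrist_force: [0.4, -0.4, -0.5]
opening: 0.585
0.0109 41
0.0102 41
0.0104 37
0.0101 36
[ 1.13327e+01  4.60800e-01 -1.20000e-03]
t 9.35 pos [ 0.4638 -0.0033  0.1617] F [ 0.34 -0.52  2.86] op 0.579 q [ 0.02  0.64 -0.18  2.13  0.29  0.39 -1.96]
r [-0.003 -0.061 -0.004] d [-0.111  0.068  3.143]
```

View pics/side4.png

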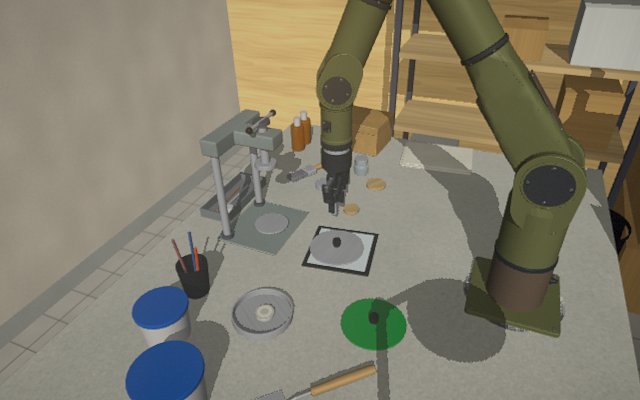

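Side view: cover lies flat on the pad at (337,246); dish open with medallion at (265,312); nothing else moved. Before leaning, I'll fit a kinematic model, since joint 6 is near its limit.

```bash
cat > kin.py <<'E'
import numpy as np
from scipy.optimize import least_squares
from scipy.spatial.transform import Rotation as R
LO=np.array([-3.01,-.46,-1.47,.13,-1,.04,-2.66]);HI=np.array([3.01,2.08,1.51,2.56,4.14,2.09,2.66])
def fk(q,p,s=(-1,1,-1,1,-1,1,-1)):
    d1,a1,a2,L=p[:4]
    e1=p[4] if len(p)>4 else 0
    T=R.identity();X=np.array([0,0,d1])
    T=T*R.from_rotvec([0,0,s[0]*q[0]])*R.from_rotvec([0,s[1]*q[1],0])*R.from_rotvec([0,0,s[2]*q[2]])
    X=X+T.apply([e1,0,a1])
    T=T*R.from_rotvec([0,s[3]*q[3],0])
    X=X+T.apply([-e1,0,0])
    T=T*R.from_rotvec([0,0,s[4]*q[4]]);X=X+T.apply([0,0,a2])
    T=T*R.from_rotvec([0,s[5]*q[5],0])*R.from_rotvec([0,0,s[6]*q[6]]);X=X+T.apply([0,0,L])
    return X,T
E
python3 - <<'E'
from kin import *
import itertools
from station import arm
s0=arm.sense();print(s0["joint_positions"],s0["ee_pos"])
D=[([1.383,.6895,-.195,1.5655,.157,.902,-.215],[.138,-.6095,.25]),([.63,.56,-.09,1.85,.07,.73,-1.07],(.4212,-.3249,.2506)),
([-.22,.56,-.02,1.98,.02,.6,-1.82],(.4935,.0681,.2246)),([-.57,.84,.02,1.74,-.03,.57,-2.11],(.534,.2831,.1197)),
([-.08,.9,-.02,2.19,.34,.06,-2.0],(.463,-.0032,.038)),(s0["joint_positions"],s0["ee_pos"])]
Rt=[R.from_rotvec([-3.1206,-.3476,0])]+[R.from_rotvec([3.1416,0,0])]*5
best=[]
for s3,s5,s7 in itertools.product((1,-1),repeat=3):
    s=(-1,1,s3,1,s5,1,s7)
    f=lambda p:np.concatenate([fk(q,p,s)[0]-x for q,x in D])
    r=least_squares(f,[.3,.4,.4,.25,0])
    ang=[((fk(q,r.x,s)[1]).inv()*T).as_euler("zyx",degrees=True).round(1) for (q,x),T in zip(D,Rt)]
    best.append((r.cost,s,r.x.round(4),np.abs(r.fun).max(),ang))
best.sort(key=lambda b:b[0])
for b in best[:3]: print(b)
E
```

```text
[ 0.0222856   0.64263717 -0.18068404  2.1304494   0.29145004  0.38580609
 -1.96462521] [ 0.46377802 -0.00330303  0.1617349 ]
(np.float64(0.003208359663041662), (-1, 1, -1, 1, 1, 1, 1), array([-0.1879,  0.5529,  0.341 , -0.2269,  0.0052]), np.float64(0.04245156640029557), [array([103.2,   1.7,  14. ]), array([-153.5,    4.7,    2.6]), array([-63.1,   1.2,  -0.4]), array([-25.7,  -1.3,   1.3]), array([-79.6,   2.1,   0.1]), array([-75.7,  12.3,  -1.8])])
(np.float64(0.003208359663041664), (-1, 1, -1, 1, 1, 1, -1), array([-0.1879,  0.5529,  0.341 , -0.2269,  0.0052]), np.float64(0.04245156644594705), [array([79.3, -4.2, 13.5]), array([84.1, -4.8,  2.6]), array([88.3, -1.2, -0.2]), array([92.4,  1.8,  0.5]), array([51.2, -1.3, -1.6]), array([58.3, -9.9, -7.5])])
(np.float64(0.003245003630381053), (-1, 1, 1, 1, -1, 1, -1), array([-0.261 ,  0.5366,  0.3352, -0.3095,  0.0129]), np.float64(0.04510554425227496), [array([ 72.9,   1.7, -14. ]), array([81.3,  4.7, -2.6]), array([88.3,  1.2,  0.4]), array([91.1, -1.3, -1.3]), array([88.7,  2.1, -0.1]), array([73.2, 12.3,  1.8])])
```

```bash
cat > kin.py <<'E'
import numpy as np
from scipy.optimize import least_squares
from scipy.spatial.transform import Rotation as R
LO=np.array([-3.01,-.46,-1.47,.13,-1,.04,-2.66]);HI=np.array([3.01,2.08,1.51,2.56,4.14,2.09,2.66])
rz=lambda a:R.from_rotvec([0,0,a]);ry=lambda a:R.from_rotvec([0,a,0])
def fk(q,p,s):
    d1,a1,a2,L,e0,e1,e2,o7,e3,o1=p
    T=rz(s[0]*q[0]+o1);X=np.array([0,0,d1])+T.apply([e0,0,0])
    T=T*ry(q[1])*rz(s[2]*q[2])
    X=X+T.apply([e1,0,a1])
    T=T*ry(q[3])*rz(s[4]*q[4])
    X=X+T.apply([e2,0,a2])
    T=T*ry(q[5]);X=X+T.apply([e3,0,0])
    T=T*rz(s[6]*q[6]+o7);X=X+T.apply([0,0,L])
    return X,T
E
python3 - <<'E'
from kin import *
import itertools
from station import arm
s0=arm.sense()
D=[([1.383,.6895,-.195,1.5655,.157,.902,-.215],[.138,-.6095,.25]),([.63,.56,-.09,1.85,.07,.73,-1.07],(.4212,-.3249,.2506)),
([-.22,.56,-.02,1.98,.02,.6,-1.82],(.4935,.0681,.2246)),([-.57,.84,.02,1.74,-.03,.57,-2.11],(.534,.2831,.1197)),
([-.08,.9,-.02,2.19,.34,.06,-2.0],(.463,-.0032,.038)),(s0["joint_positions"],s0["ee_pos"])]
Rt=[R.from_rotvec([-3.1206,-.3476,0])]+[R.from_rotvec([3.1416,0,0])]*5
best=[]
for s3,s5,s7,o in itertools.product((1,-1),(1,-1),(1,-1),(0,1.57,3.14,-1.57)):
    s=(-1,1,s3,1,s5,1,s7)
    f=lambda p:np.concatenate([np.r_[fk(q,p,s)[0]-x,.3*(fk(q,p,s)[1].inv()*T).as_rotvec(),] for (q,x),T in zip(D,Rt)]+[.02*p[4:7],.02*p[8:]])
    r=least_squares(f,[.3,.4,.4,.25,0,0,0,o,0,0])
    best.append((r.cost,s,r.x.round(4),r.fun[:36].reshape(6,6).round(3)))
best.sort(key=lambda b:b[0])
for b in best[:2]: print(b[0],b[1],b[2]);print(b[3])
E
```

```text
0.00010260865847161445 (-1, 1, -1, 1, -1, 1, -1) [-7.2800e-02  5.4920e-01  3.4030e-01 -1.1800e-01  2.9400e-02  1.0700e-02
  5.0000e-04  1.4937e+00  2.4000e-02 -7.6700e-02]
[[-0.007 -0.002  0.001  0.    -0.     0.   ]
 [ 0.001  0.     0.001  0.001 -0.001 -0.   ]
 [-0.001  0.009 -0.001  0.    -0.001  0.001]
 [ 0.    -0.003 -0.004  0.001  0.002 -0.002]
 [-0.002  0.003  0.     0.001  0.001  0.001]
 [ 0.001  0.001  0.002  0.    -0.002 -0.   ]]
0.00010260865847161979 (-1, 1, -1, 1, -1, 1, -1) [-7.2800e-02  5.4920e-01  3.4030e-01 -1.1800e-01  2.9400e-02  1.0700e-02
  5.0000e-04  1.4937e+00  2.4000e-02 -7.6700e-02]
[[-0.007 -0.002  0.001  0.    -0.     0.   ]
 [ 0.001  0.     0.001  0.001 -0.001 -0.   ]
 [-0.001  0.009 -0.001  0.    -0.001  0.001]
 [ 0.    -0.003 -0.004  0.001  0.002 -0.002]
 [-0.002  0.003  0.     0.001  0.001  0.001]
 [ 0.001  0.001  0.002  0.    -0.002 -0.   ]]
```

Run:
```python
from h import *
import pickle
c=pickle.load(open("pics/side4.pkl","rb"));W=pts(c)
for px in((550,190),(336,90),(336,160)): print(px,W[px[1],px[0]].round(3))
```

```text
(550, 190) [-0.004  0.066  0.34 ]
(336, 90) [0.445 0.04  0.474]
(336, 160) [0.448 0.032 0.301]
```

```bash
cat >> kin.py <<'E'
S=(-1,1,-1,1,-1,1,-1)
P=[.347,.55,.34,.302,0,0,0,np.pi/2,0,0]
QM=(LO+HI)/2
def ik(p,T,q0,w=.01,free=None):
    q0=np.array(q0,float)
    def f(q):
        X,Q=fk(q,P,S);return np.r_[X-p,.3*(Q.inv()*T).as_rotvec(),w*.02*(q-q0)]
    r=least_squares(f,np.clip(q0,LO+.01,HI-.01),bounds=(LO,HI))
    X,Q=fk(r.x,P,S)
    return r.x,np.linalg.norm(X-p),np.degrees((Q.inv()*T).magnitude())
E
python3 - <<'E'
from kin import *
from h import target
from station import arm
s0=arm.sense()
for q,x in [([1.383,.6895,-.195,1.5655,.157,.902,-.215],[.138,-.6095,.25]),([-.57,.84,.02,1.74,-.03,.57,-2.11],(.534,.2831,.1197)),
([-.08,.9,-.02,2.19,.34,.06,-2.0],(.463,-.0032,.038)),(s0["joint_positions"],s0["ee_pos"])]: print(fk(q,P,S)[0]-x)
T=dict(press=(.677,-.0265,.06),board=(.458,-.361,.025),weight=(.62,-.295,.025),dish=(.535,.284,.03))
for k,p in T.items():
  for yaw in (0,np.degrees(np.arctan2(p[1],p[0]))/2,np.degrees(np.arctan2(p[1],p[0]))):
   for sg in(1,-1):
    best=None
    for q7 in(-2,0,2):
      for q3 in (-.5,0,.5):
        r=ik(p,target(yaw,40,sg),[-np.arctan2(p[1],p[0]),1,q3,2,3.1,.6,q7])
        if r[1]<.002 and r[2]<.5:
            m=np.min(np.minimum(r[0]-LO,HI-r[0]))
            if best is None or m>best[0]: best=(m,r[0])
    print(k,round(yaw),sg,None if best is None else (round(best[0],2),best[1].round(2)))
E
```

```text
[0.04047327 0.02417203 0.00856045]
[-0.03546515  0.02898748  0.0046859 ]
[-0.01789452  0.04310858  0.0093877 ]
[-0.01278604  0.04514341  0.00919074]
press 0 1 (np.float64(0.48), array([ 0.3 ,  1.07, -0.4 ,  2.08,  2.82,  0.71, -1.02]))
press 0 -1 (np.float64(0.48), array([-0.16,  1.06,  0.36,  2.08,  3.52,  0.73,  1.09]))
press -1 1 (np.float64(0.48), array([ 0.29,  1.07, -0.4 ,  2.08,  2.8 ,  0.72, -1.04]))
press -1 -1 (np.float64(0.48), array([-0.17,  1.06,  0.36,  2.08,  3.5 ,  0.72,  1.08]))
press -2 1 (np.float64(0.48), array([ 0.27,  1.07, -0.39,  2.08,  2.79,  0.72, -1.05]))
press -2 -1 (np.float64(0.48), array([-0.19,  1.06,  0.37,  2.08,  3.48,  0.72,  1.07]))
board 0 1 (np.float64(0.39), array([ 1.51,  1.42, -1.03,  2.17,  2.54,  0.6 ,  0.34]))
board 0 -1 (np.float64(0.39), array([ 1.2 ,  1.16, -0.42,  2.17,  3.59,  0.54,  2.23]))
board -19 1 (np.float64(0.27), array([ 0.86,  1.13, -0.05,  2.29,  3.49,  0.93, -1.36]))
board -19 -1 (np.float64(0.27), array([0.65, 1.15, 0.28, 2.29, 3.69, 1.06, 1.45]))
board -38 1 (np.float64(0.23), array([ 0.98,  1.21, -0.51,  2.33,  2.82,  1
[... 451 characters left out ...]
]))
weight -25 1 (np.float64(0.53), array([ 0.68,  1.14, -0.39,  2.03,  2.8 ,  0.75, -1.04]))
weight -25 -1 (np.float64(0.53), array([0.21, 1.14, 0.38, 2.03, 3.47, 0.75, 1.06]))
dish 0 1 (np.float64(0.38), array([-0.55,  1.11, -0.24,  2.18,  2.4 ,  0.94, -1.47]))
dish 0 -1 (np.float64(0.38), array([-0.75,  1.1 ,  0.08,  2.18,  2.59,  0.76,  1.36]))
dish 14 1 (np.float64(0.31), array([-0.4 ,  1.13, -0.32,  2.25,  2.66,  1.01, -1.33]))
dish 14 -1 (np.float64(0.31), array([-0.62,  1.11,  0.03,  2.25,  2.87,  0.89,  1.45]))
dish 28 1 (np.float64(0.29), array([-0.17,  1.19, -0.52,  2.27,  2.8 ,  1.03, -0.99]))
dish 28 -1 (np.float64(0.29), array([-0.8 ,  1.18,  0.5 ,  2.27,  3.48,  1.02,  1.01]))
```

```bash
cat > wp.py <<'E'
from kin import *
from station import arm
import sys
s=arm.sense();q=s["joint_positions"];R0=R.from_rotvec(s["ee_rot"])
print(np.round(q,2),np.round(s["ee_pos"],3),"model err deg",np.degrees((R0.inv()*fk(q,P,S)[1]).magnitude()).round(1))
pos=np.array(eval(sys.argv[1]))
print("d",(R0.inv().apply(pos-s["ee_pos"])/.04).round(2))
for a in sys.argv[2:]:
    v=eval(a);qq=q.copy();qq[4:4+len(v)]=v
    print(a,((R0.inv()*fk(qq,P,S)[1]).as_rotvec(degrees=True)/5).round(2))
E
python3 wp.py "(.5,-.05,.26)" "(.8,.45)" "(1.3,.45)"
```

```text
[ 0.02  0.64 -0.18  2.13  0.29  0.39 -1.96] [ 0.464 -0.003  0.162] model err deg 0.0
d [ 0.92  1.17 -2.45]
(.8,.45) [-2.46  0.24 -5.33]
(1.3,.45) [ -4.59   1.18 -10.56]
```

```bash
python3 -m handwheel '[{"rx":-2.46,"ry":0.24,"rz":-5.33,"dx":0.92,"dy":1.17,"dz":-2.45,"claw":60},{"rx":-2.46,"ry":0.24,"rz":-5.33,"dx":0.92,"dy":1.17,"dz":-2.45,"claw":60},{"rx":-2.46,"ry":0.24,"rz":-5.33,"dx":0.92,"dy":1.17,"dz":-2.45,"claw":60},{"rx":-2.46,"ry":0.24,"rz":-5.33,"dx":0.92,"dy":1.17,"dz":-2.45,"claw":60},{"rx":-4.6,"ry":1.2,"rz":-10.5,"dx":0.92,"dy":1.17,"dz":-2.45,"claw":60},{"rx":-4.6,"ry":1.2,"rz":-10.5,"dx":0.92,"dy":1.17,"dz":-2.45,"claw":60},{"rx":-4.6,"ry":1.2,"rz":-10.5,"dx":0.92,"dy":1.17,"dz":-2.45,"claw":60},{"rx":-4.6,"ry":1.2,"rz":-10.5,"dx":0.92,"dy":1.17,"dz":-2.45,"claw":60}]' 50
python3 wp.py "(.5,-.1,.26)" "(1.8,.45)" "(2.3,.5)"
```

```text
t: 10.15
ee_pos: [0.4971, -0.0494, 0.2535]
ee_rot: [2.456, 1.241, 0.136]
wrist_force: [0.2, 0.1, 0.3]
opening: 0.704
[-0.15  0.47 -0.1   2.18  0.97  0.49 -1.73] [ 0.497 -0.049  0.254] model err deg 0.0
d [-0.97  0.79  0.24]
(1.8,.45) [-4.19  1.08 -8.52]
(2.3,.5) [ -7.16   1.03 -13.46]
```

```bash
python3 -m handwheel '[{"rx":-4.2,"ry":1.1,"rz":-8.5,"dx":-0.97,"dy":0.79,"dz":0.24,"claw":60},{"rx":-4.2,"ry":1.1,"rz":-8.5,"dx":-0.97,"dy":0.79,"dz":0.24,"claw":60},{"rx":-4.2,"ry":1.1,"rz":-8.5,"dx":-0.97,"dy":0.79,"dz":0.24,"claw":60},{"rx":-4.2,"ry":1.1,"rz":-8.5,"dx":-0.97,"dy":0.79,"dz":0.24,"claw":60},{"rx":-4.2,"ry":1.1,"rz":-8.5,"dx":-0.97,"dy":0.79,"dz":0.24,"claw":60},{"rx":-4.2,"ry":1.1,"rz":-8.5,"dx":-0.97,"dy":0.79,"dz":0.24,"claw":60},{"rx":-7.2,"ry":1,"rz":-13.5,"dx":-0.97,"dy":0.79,"dz":0.24,"claw":60},{"rx":-7.2,"ry":1,"rz":-13.5,"dx":-0.97,"dy":0.79,"dz":0.24,"claw":60}]' 50
python3 wp.py "(.5,-.15,.25)" "(2.6,.6)" "(3,.7)"
python3 - <<'E'
from h import *
cmd([.48,-.25,.2],target(0,40,1))
E
```

```text
t: 10.95
ee_pos: [0.5025, -0.0985, 0.2556]
ee_rot: [1.45, 1.929, 0.235]
wrist_force: [-0.8, 0.0, -1.0]
opening: 0.701
[ 0.18  0.55 -0.42  2.55  2.34  0.81 -2.15] [ 0.503 -0.099  0.256] model err deg 0.0
d [-1.09 -0.58  0.4 ]
(2.6,.6) [-0.32  3.06 -2.28]
(3,.7) [-3.69  3.85 -5.52]
t 10.95 pos [ 0.5025 -0.0985  0.2556] F [-0.85  0.02 -0.98] op 0.701 q [ 0.18  0.55 -0.42  2.55  2.34  0.81 -2.15]
r [ -2.596   1.823 -13.597] d [-2.744 -2.517  1.65 ]
```

Run:
```python
from h import *
from kin import ik
from station import arm
q=arm.sense()["joint_positions"]
for p in((.5,-.2,.2),(.48,-.3,.12),(.458,-.361,.03)):
    r=ik(p,target(0,40,1),q);q=r[0];print(p,q.round(2),r[1:])
cmd([.5,-.2,.18],target(0,40,1))
```

```text
(0.5, -0.2, 0.2) [ 0.76  0.71 -0.29  2.41  3.48  0.57 -1.32] (np.float64(2.0650647430303184e-07), np.float64(6.169403683021186e-05))
(0.48, -0.3, 0.12) [ 0.97  0.91 -0.26  2.29  3.7   0.6  -1.26] (np.float64(5.363702745951127e-08), np.float64(1.823890562209701e-05))
(0.458, -0.361, 0.03) [ 1.08  1.11 -0.22  2.17  3.82  0.64 -1.2 ] (np.float64(3.2078216645527866e-08), np.float64(8.76388030629338e-06))
t 10.95 pos [ 0.5025 -0.0985  0.2556] F [-0.85  0.02 -0.98] op 0.701 q [ 0.18  0.55 -0.42  2.55  2.34  0.81 -2.15]
r [ -2.596   1.823 -13.597] d [-1.475 -1.95   2.008]
```

```bash
python3 -m handwheel '[{"rx":-2.6,"ry":1.82,"rz":-13.6,"dx":-1.48,"dy":-1.95,"dz":2,"claw":80},{"rx":-2.6,"ry":1.82,"rz":-13.6,"dx":-1.48,"dy":-1.95,"dz":2,"claw":80},{"rx":-2.6,"ry":1.82,"rz":-13.6,"dx":-1.48,"dy":-1.95,"dz":2,"claw":80},{"rx":-2.6,"ry":1.82,"rz":-13.6,"dx":-1.48,"dy":-1.95,"dz":2,"claw":80},{"rx":-2.6,"ry":1.82,"rz":-13.6,"dx":-1.48,"dy":-1.95,"dz":2,"claw":80},{"rx":-2.6,"ry":1.82,"rz":-13.6,"dx":-1.48,"dy":-1.95,"dz":2,"claw":80},{"rx":-2.6,"ry":1.82,"rz":-13.6,"dx":-1.48,"dy":-1.95,"dz":2,"claw":80},{"rx":-2.6,"ry":1.82,"rz":-13.6,"dx":-1.48,"dy":-1.95,"dz":2,"claw":80}]' 60
python3 - <<'E'
from h import *
cmd([.44,-.361,.09],target(0,40,1))
E
```

```text
t: 11.75
ee_pos: [0.5002, -0.1994, 0.1794]
ee_rot: [0.141, 2.428, 0.025]
wrist_force: [-0.8, 0.8, 0.1]
opening: 0.936
t 11.75 pos [ 0.5002 -0.1994  0.1794] F [-0.75  0.79  0.1 ] op 0.936 q [ 0.8   0.78 -0.58  2.47  2.99  0.7  -1.03]
r [-0.221  0.146 -1.242] d [ 2.148 -4.283  0.796]
```

Run:
```python
from h import *
cmd([.456,-.361,.05],target(0,40,1))
```

```text
t 11.75 pos [ 0.5002 -0.1994  0.1794] F [-0.75  0.79  0.1 ] op 0.936 q [ 0.8   0.78 -0.58  2.47  2.99  0.7  -1.03]
r [-0.221  0.146 -1.242] d [ 2.496 -4.301  1.815]
```

```bash
python3 -m handwheel '[{"rx":-0.22,"ry":0.15,"rz":-1.24,"dx":2.5,"dy":-4.3,"dz":1.8,"claw":77},{"rx":-0.22,"ry":0.15,"rz":-1.24,"dx":2.5,"dy":-4.3,"dz":1.8,"claw":77},{"rx":-0.22,"ry":0.15,"rz":-1.24,"dx":2.5,"dy":-4.3,"dz":1.8,"claw":77},{"rx":-0.22,"ry":0.15,"rz":-1.24,"dx":2.5,"dy":-4.3,"dz":1.8,"claw":77},{"rx":-0.22,"ry":0.15,"rz":-1.24,"dx":2.5,"dy":-4.3,"dz":1.8,"claw":77},{"rx":-0.22,"ry":0.15,"rz":-1.24,"dx":2.5,"dy":-4.3,"dz":1.8,"claw":77},{"rx":-0.22,"ry":0.15,"rz":-1.24,"dx":2.5,"dy":-4.3,"dz":1.8,"claw":77}]' 60
python3 - <<'E'
from h import *
import pickle
from station import arm
cmd([.456,-.361,.025],target(0,40,1))
s=arm.sense();p=s["ee_pos"]
ims=[]
for n in("side","top"):
    c=arm.capture(n);pickle.dump(c,open(f"pics/{n}5.pkl","wb"))
    u,v=proj(c,p);x0,y0=int(u)-50,int(v)-50
    im=cv2.resize(c["image"][max(y0,0):y0+100,max(x0,0):x0+100],(400,400),interpolation=cv2.INTER_CUBIC);ims.append(im)
    if n=="side": print(np.round(fit(c,.458,-.361,.012,.033,np.radians(np.arange(-60,150,4)),w=.006),4))
cv2.imwrite("pics/g5.png",np.hstack(ims)[:,:,::-1])
E
```

```text
t: 12.45
ee_pos: [0.4563, -0.3584, 0.0512]
ee_rot: [0.005, 2.441, 0.004]
wrist_force: [-0.4, 0.4, 0.7]
opening: 0.902
t 12.45 pos [ 0.4563 -0.3584  0.0512] F [-0.41  0.43  0.66] op 0.902 q [ 1.16  1.08 -0.51  2.23  3.4   0.53 -0.83]
r [ 0.014  0.031 -0.052] d [ 0.428 -0.069  0.495]
[ 8.4576  0.4585 -0.36  ]
```

View pics/g5.png

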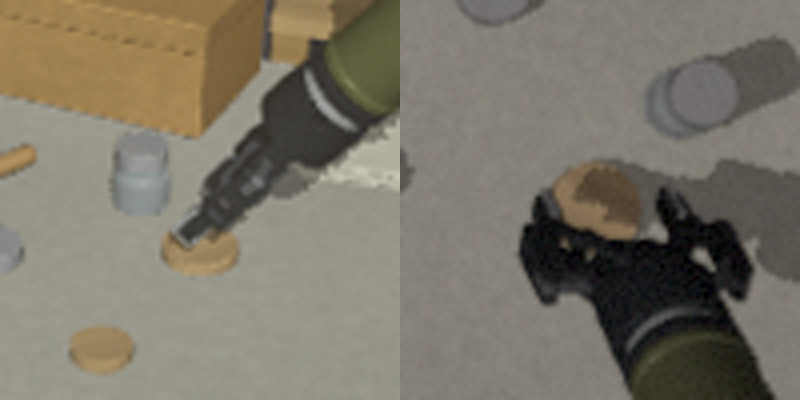

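Crops: fingers (right crop 545,230 and 690,225) straddle the large plywood disc (600,200); the jar stands clear.

```bash
python3 -m handwheel '[{"rx":0,"ry":0,"rz":0,"dx":0.1,"dy":-0.08,"dz":0.12,"claw":75},{"rx":0,"ry":0,"rz":0,"dx":0.24,"dy":-0.08,"dz":0.29,"claw":75},{"rx":0,"ry":0,"rz":0,"dx":0.37,"dy":-0.08,"dz":0.44,"claw":75},{"rx":0,"ry":0,"rz":0,"dx":0.45,"dy":-0.08,"dz":0.54,"claw":75},{"rx":0,"ry":0,"rz":0,"dx":0.45,"dy":-0.08,"dz":0.54,"claw":75}]' 60
python3 -m handwheel '[{"rx":0,"ry":0,"rz":0,"dx":0.024,"dy":0,"dz":0.029,"claw":75},{"rx":0,"ry":0,"rz":0,"dx":0.048,"dy":0,"dz":0.057,"claw":75},{"rx":0,"ry":0,"rz":0,"dx":0.048,"dy":0,"dz":0.057,"claw":75}]' 60
```

```text
t: 13.05
ee_pos: [0.4556, -0.3627, 0.0213]
ee_rot: [0.007, 2.443, 0.003]
wrist_force: [0.4, 0.0, -0.9]
opening: 0.877
t: 13.35
ee_pos: [0.4559, -0.3632, 0.0194]
ee_rot: [0.007, 2.441, 0.001]
wrist_force: [-0.3, 0.7, -0.2]
opening: 0.877
```

```bash
python3 -m handwheel '[{"rx":0,"ry":0,"rz":0,"dx":0.024,"dy":0,"dz":0.029,"claw":75},{"rx":0,"ry":0,"rz":0,"dx":0.048,"dy":0,"dz":0.057,"claw":75},{"rx":0,"ry":0,"rz":0,"dx":0.048,"dy":0,"dz":0.057,"claw":75}]' 60
```

```text
t: 13.65
ee_pos: [0.4558, -0.3632, 0.0163]
ee_rot: [0.007, 2.442, 0.001]
wrist_force: [-1.1, 0.6, -0.4]
opening: 0.878
```

Run:
```python
from h import *
cmd([.456,-.361,.025],target(0,40,1))
```

```text
t 13.65 pos [ 0.4558 -0.3632  0.0163] F [-1.11  0.58 -0.44] op 0.878 q [ 1.16  1.15 -0.48  2.2   3.42  0.57 -0.8 ]
r [-0.014  0.021 -0.063] d [-0.143  0.056 -0.164]
```

```bash
python3 -m handwheel '[{"rx":0,"ry":0,"rz":0,"dx":0.024,"dy":0.03,"dz":0.029,"claw":75},{"rx":0,"ry":0,"rz":0,"dx":0.048,"dy":0.03,"dz":0.057,"claw":75},{"rx":0,"ry":0,"rz":0,"dx":0.048,"dy":0.03,"dz":0.057,"claw":75}]' 60
```

```text
t: 13.95
ee_pos: [0.4558, -0.3619, 0.0132]
ee_rot: [0.007, 2.442, 0.001]
wrist_force: [0.9, -0.3, -1.0]
opening: 0.879
```

```bash
python3 -m handwheel '[{"rx":0,"ry":0,"rz":0,"dx":0.024,"dy":0,"dz":0.029,"claw":75},{"rx":0,"ry":0,"rz":0,"dx":0.04,"dy":0,"dz":0.048,"claw":75},{"rx":0,"ry":0,"rz":0,"dx":0.04,"dy":0,"dz":0.048,"claw":75}]' 60
```

```text
t: 14.25
ee_pos: [0.456, -0.3619, 0.0124]
ee_rot: [0.006, 2.439, -0.0]
wrist_force: [-6.0, -0.2, 11.9]
opening: 0.877
```

```bash
python3 -m handwheel '[{"rx":0,"ry":0,"rz":0,"dx":-0.145,"dy":0,"dz":-0.057,"claw":75},{"rx":0,"ry":0,"rz":0,"dx":-0.145,"dy":0,"dz":-0.057,"claw":70},{"rx":0,"ry":0,"rz":0,"dx":-0.145,"dy":0,"dz":-0.057,"claw":70}]' 40
python3 -m handwheel '[{"rx":0,"ry":0,"rz":0,"dx":0,"dy":0,"dz":0,"claw":58},{"rx":0,"ry":0,"rz":0,"dx":0,"dy":0,"dz":0,"claw":58},{"rx":0,"ry":0,"rz":0,"dx":0,"dy":0,"dz":0,"claw":58},{"rx":0,"ry":0,"rz":0,"dx":0,"dy":0,"dz":0,"claw":58}]' 40
```

```text
t: 14.55
ee_pos: [0.4591, -0.3621, 0.0165]
ee_rot: [0.007, 2.441, 0.001]
wrist_force: [1.0, 0.3, -0.3]
opening: 0.818
t: 14.95
ee_pos: [0.4589, -0.3621, 0.0167]
ee_rot: [0.007, 2.441, 0.001]
wrist_force: [-1.9, -0.9, 4.5]
opening: 0.754
```

```bash
python3 -m handwheel '[{"rx":0,"ry":0,"rz":0,"dx":-0.03,"dy":0,"dz":-0.04,"claw":58},{"rx":0,"ry":0,"rz":0,"dx":-0.1,"dy":0,"dz":-0.12,"claw":58},{"rx":0,"ry":0,"rz":0,"dx":-0.32,"dy":0,"dz":-0.38,"claw":58},{"rx":0,"ry":0,"rz":0,"dx":-0.64,"dy":0,"dz":-0.77,"claw":58},{"rx":0,"ry":0,"rz":0,"dx":-0.96,"dy":0,"dz":-1.15,"claw":58},{"rx":0,"ry":0,"rz":0,"dx":-1.29,"dy":0,"dz":-1.53,"claw":58},{"rx":0,"ry":0,"rz":0,"dx":-1.29,"dy":0,"dz":-1.53,"claw":58}]' 40
cat > look.py <<'E'
from h import *
import pickle,sys
from station import arm
k=sys.argv[1];half=int(sys.argv[2]) if len(sys.argv)>2 else 50
s=arm.sense();p=s["ee_pos"];ims=[]
for n in("side","top"):
    c=arm.capture(n);pickle.dump(c,open(f"pics/{n}{k}.pkl","wb"))
    u,v=proj(c,p);x0,y0=max(int(u)-half,0),max(int(v)-half,0)
    ims.append(cv2.resize(c["image"][y0:y0+2*half,x0:x0+2*half],(400,400),interpolation=cv2.INTER_CUBIC))
cv2.imwrite(f"pics/g{k}.png",np.hstack(ims)[:,:,::-1])
E
python3 look.py 6
```

```text
t: 15.65
ee_pos: [0.4599, -0.3626, 0.0999]
ee_rot: [0.004, 2.438, -0.003]
wrist_force: [1.6, -0.0, 0.8]
opening: 0.75
```

View pics/g6.png

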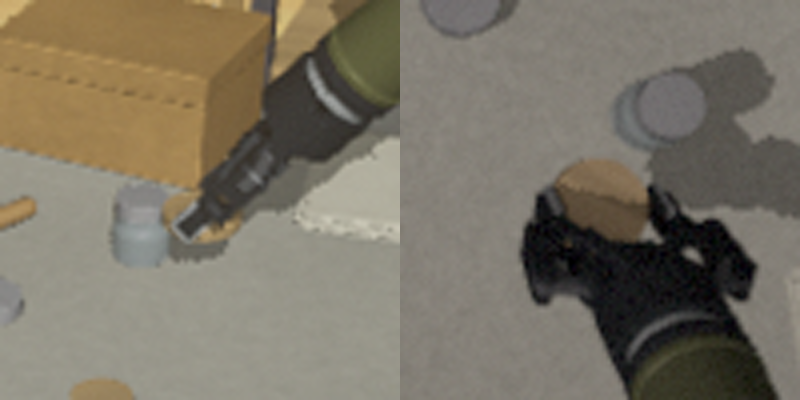

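```bash
cat >> h.py <<'E'
def wood(c,box,zr):
    W=pts(c);hsv=cv2.cvtColor(c["image"],cv2.COLOR_RGB2HSV)
    m=(hsv[...,1]>70)&(hsv[...,0]>8)&(hsv[...,0]<28)
    m&=(abs(W[...,0]-box[0])<box[2])&(abs(W[...,1]-box[1])<box[2])&(W[...,2]>zr[0])&(W[...,2]<zr[1])
    q=W[m];A=np.c_[q[:,:2]-box[:2],np.ones(len(q))];k=np.linalg.lstsq(A,q[:,2],rcond=None)[0]
    return len(q),k.round(4)
E
python3 - <<'E'
from h import *
import pickle
for n,a in(("side",np.arange(-60,120,4)),("top",np.arange(-55,55,4))):
    c=pickle.load(open(f"pics/{n}6.pkl","rb"))
    print(n,np.round(fit(c,.459,-.362,.095,.033,np.radians(a),w=.008),4),wood(c,(.459,-.362,.04),(.08,.12)))
cmd([.52,-.0265,.14],target(0,40,1))
E
```

```text
side [ 9.7932  0.4585 -0.3588] (83, array([ 0.023 , -0.1504,  0.093 ]))
top [11.1006  0.459  -0.3618] (358, array([-0.0115,  0.0323,  0.0943]))
t 15.75 pos [ 0.4589 -0.3624  0.0973] F [-0.83 -0.52 -0.89] op 0.751 q [ 1.19  0.98 -0.55  2.22  3.39  0.44 -0.87]
r [-0.022  0.027 -0.053] d [-1.817  8.406  0.152]
```

```bash
python3 -m handwheel '[{"rx":0,"ry":0,"rz":0,"dx":-1.34,"dy":8.4,"dz":0.73,"claw":58},{"rx":0,"ry":0,"rz":0,"dx":-1.34,"dy":8.4,"dz":0.73,"claw":58},{"rx":0,"ry":0,"rz":0,"dx":-1.34,"dy":8.4,"dz":0.73,"claw":58},{"rx":0,"ry":0,"rz":0,"dx":-1.34,"dy":8.4,"dz":0.73,"claw":58},{"rx":0,"ry":0,"rz":0,"dx":-1.34,"dy":8.4,"dz":0.73,"claw":58},{"rx":0,"ry":0,"rz":0,"dx":-1.34,"dy":8.4,"dz":0.73,"claw":58},{"rx":0,"ry":0,"rz":0,"dx":-1.34,"dy":8.4,"dz":0.73,"claw":58},{"rx":0,"ry":0,"rz":0,"dx":-1.34,"dy":8.4,"dz":0.73,"claw":58}]' 40
python3 - <<'E'
from h import *
cmd([.6775,-.027,.07],target(0,40,1))
E
```

```text
t: 16.55
ee_pos: [0.5264, -0.0279, 0.1096]
ee_rot: [0.008, 2.446, -0.001]
wrist_force: [1.2, 1.8, -1.5]
opening: 0.749
t 16.55 pos [ 0.5264 -0.0279  0.1096] F [ 1.25  1.75 -1.53] op 0.749 q [ 0.62  1.36 -1.43  2.56  2.22  1.6  -0.44]
r [-0.029 -0.032 -0.065] d [-2.266  0.044  3.18 ]
```

```bash
python3 -m handwheel '[{"rx":0,"ry":0,"rz":0,"dx":-0.75,"dy":0,"dz":1.06,"claw":58},{"rx":0,"ry":0,"rz":0,"dx":-1.5,"dy":0,"dz":2.12,"claw":58},{"rx":0,"ry":0,"rz":0,"dx":-2.27,"dy":0.04,"dz":3.18,"claw":58},{"rx":0,"ry":0,"rz":0,"dx":-2.27,"dy":0.04,"dz":3.18,"claw":58},{"rx":0,"ry":0,"rz":0,"dx":-2.27,"dy":0.04,"dz":3.18,"claw":58}]' 40
python3 - <<'E'
from h import *
cmd([.6775,-.027,.04],target(0,40,1))
E
python3 look.py 7 80
```

```text
t: 17.05
ee_pos: [0.6777, -0.0278, 0.0687]
ee_rot: [0.01, 2.447, 0.001]
wrist_force: [-0.1, 0.7, 0.2]
opening: 0.749
t 17.05 pos [ 0.6777 -0.0278  0.0687] F [-0.05  0.67  0.19] op 0.749 q [ 0.64  1.43 -1.34  2.11  2.28  1.29 -0.09]
r [-0.025 -0.04  -0.087] d [0.465 0.018 0.548]
```

View pics/g7.png

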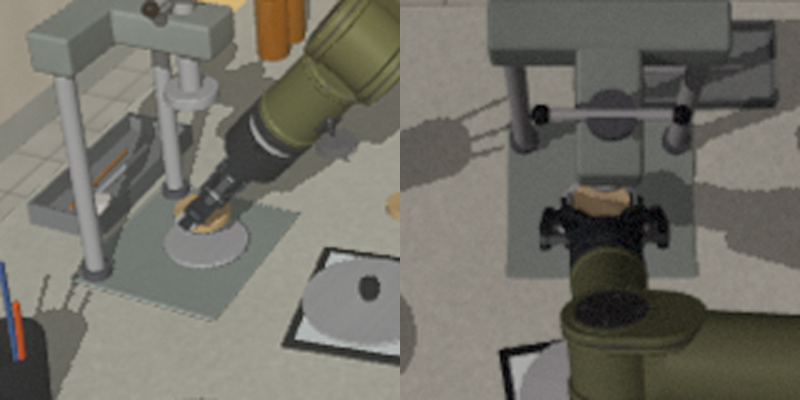

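Board hangs level over the bed (left crop 203,213 above bed 207,243), clear of ram and posts.

```bash
python3 -m handwheel '[{"rx":0,"ry":-0.04,"rz":-0.08,"dx":0.15,"dy":0.01,"dz":0.18,"claw":58},{"rx":0,"ry":-0.04,"rz":-0.08,"dx":0.3,"dy":0.01,"dz":0.36,"claw":58},{"rx":0,"ry":-0.04,"rz":-0.08,"dx":0.4,"dy":0.01,"dz":0.48,"claw":58},{"rx":0,"ry":-0.04,"rz":-0.08,"dx":0.44,"dy":0.01,"dz":0.52,"claw":58},{"rx":0,"ry":-0.04,"rz":-0.08,"dx":0.44,"dy":0.01,"dz":0.52,"claw":58}]' 40
python3 - <<'E'
from h import *
cmd([.6775,-.027,.035],target(0,40,1))
E
```

```text
t: 17.65
ee_pos: [0.6772, -0.0268, 0.0425]
ee_rot: [-0.001, 2.442, -0.001]
wrist_force: [0.4, -1.4, -0.2]
opening: 0.748
t 17.65 pos [ 0.6772 -0.0268  0.0425] F [ 0.42 -1.37 -0.18] op 0.748 q [ 0.64  1.48 -1.32  2.1   2.35  1.29 -0.09]
r [-0.004  0.017  0.014] d [ 0.115 -0.004  0.147]
```

```bash
python3 -m handwheel '[{"rx":0,"ry":0,"rz":0,"dx":0.016,"dy":0,"dz":0.019,"claw":58},{"rx":0,"ry":0,"rz":0,"dx":0.032,"dy":0,"dz":0.038,"claw":58},{"rx":0,"ry":0,"rz":0,"dx":0.048,"dy":0,"dz":0.057,"claw":58},{"rx":0,"ry":0,"rz":0,"dx":0.064,"dy":0,"dz":0.077,"claw":58}]' 40
```

```text
t: 18.05
ee_pos: [0.6777, -0.027, 0.0393]
ee_rot: [-0.001, 2.441, -0.001]
wrist_force: [0.6, -0.9, 0.6]
opening: 0.753
```

```bash
python3 -m handwheel '[{"rx":0,"ry":0,"rz":0,"dx":0.016,"dy":0,"dz":0.019,"claw":58},{"rx":0,"ry":0,"rz":0,"dx":0.016,"dy":0,"dz":0.019,"claw":58}]' 40
```

```text
t: 18.25
ee_pos: [0.6776, -0.0269, 0.038]
ee_rot: [-0.001, 2.441, -0.001]
wrist_force: [0.4, 0.4, -0.2]
opening: 0.75
```

```bash
python3 -m handwheel '[{"rx":0,"ry":0,"rz":0,"dx":0.016,"dy":0,"dz":0.019,"claw":58},{"rx":0,"ry":0,"rz":0,"dx":0.016,"dy":0,"dz":0.019,"claw":58}]' 40
```

```text
t: 18.45
ee_pos: [0.6776, -0.0269, 0.037]
ee_rot: [-0.001, 2.441, -0.001]
wrist_force: [0.3, 0.5, -0.2]
opening: 0.754
```

```bash
python3 -m handwheel '[{"rx":0,"ry":0,"rz":0,"dx":0.016,"dy":0,"dz":0.019,"claw":58},{"rx":0,"ry":0,"rz":0,"dx":0.016,"dy":0,"dz":0.019,"claw":58}]' 40
```

```text
t: 18.65
ee_pos: [0.6779, -0.0268, 0.0367]
ee_rot: [-0.001, 2.44, -0.001]
wrist_force: [-0.1, -0.0, 2.1]
opening: 0.749
```

```bash
python3 -m handwheel '[{"rx":0,"ry":0,"rz":0,"dx":0.012,"dy":0,"dz":0.014,"claw":58},{"rx":0,"ry":0,"rz":0,"dx":0.012,"dy":0,"dz":0.014,"claw":58}]' 40
```

```text
t: 18.85
ee_pos: [0.6783, -0.0267, 0.0366]
ee_rot: [-0.001, 2.439, -0.0]
wrist_force: [-2.2, -1.5, 5.8]
opening: 0.751
```

```bash
python3 -m handwheel '[{"rx":0,"ry":0,"rz":0,"dx":0,"dy":0,"dz":0,"claw":68},{"rx":0,"ry":0,"rz":0,"dx":0,"dy":0,"dz":0,"claw":74},{"rx":0,"ry":0,"rz":0,"dx":0,"dy":0,"dz":0,"claw":76},{"rx":0,"ry":0,"rz":0,"dx":0,"dy":0,"dz":0,"claw":76},{"rx":0,"ry":0,"rz":0,"dx":0,"dy":0,"dz":-0.5,"claw":76},{"rx":0,"ry":0,"rz":0,"dx":0,"dy":0,"dz":-1.2,"claw":76},{"rx":0,"ry":0,"rz":0,"dx":0,"dy":0,"dz":-2,"claw":76},{"rx":0,"ry":0,"rz":0,"dx":0,"dy":0,"dz":-2.5,"claw":76}]' 40
python3 look.py 8 70
python3 - <<'E'
from h import *
import pickle
cmd([.6775,-.027,.04],target(0,40,1))
c=pickle.load(open("pics/side8.pkl","rb"))
for z in(.03,.032,.034): print(z,np.round(fit(c,.675,-.024,z,.033,w=.01),4))
for z in(.018,.02): print(np.round(fit(c,.675,-.024,z,.05,w=.01),4))
c=pickle.load(open("pics/top8.pkl","rb"))
for z in(.03,.032,.034): print(z,np.round(fit(c,.677,-.027,z,.033,np.radians(np.arange(100,262,4)),w=.01),4))
E
```

```text
t: 19.65
ee_pos: [0.6121, -0.0264, 0.1131]
ee_rot: [-0.003, 2.44, -0.0]
wrist_force: [1.2, 0.6, 1.2]
opening: 0.895
t 19.75 pos [ 0.6127 -0.0262  0.114 ] F [0.52 0.18 0.02] op 0.893 q [ 0.66  1.34 -1.4   2.3   2.23  1.38 -0.22]
r [0.014 0.059 0.044] d [-0.04  -0.024  2.458]
0.03 [10.0265  0.677  -0.0268]
0.032 [ 9.9998  0.6752 -0.0243]
0.034 [ 9.992   0.6742 -0.022 ]
[10.2134  0.6755 -0.0243]
[10.2011  0.674  -0.022 ]
0.03 [11.3356  0.6782 -0.0273]
0.032 [11.3596  0.6778 -0.0273]
0.034 [11.3457  0.6772 -0.0273]
```

View pics/g8.png

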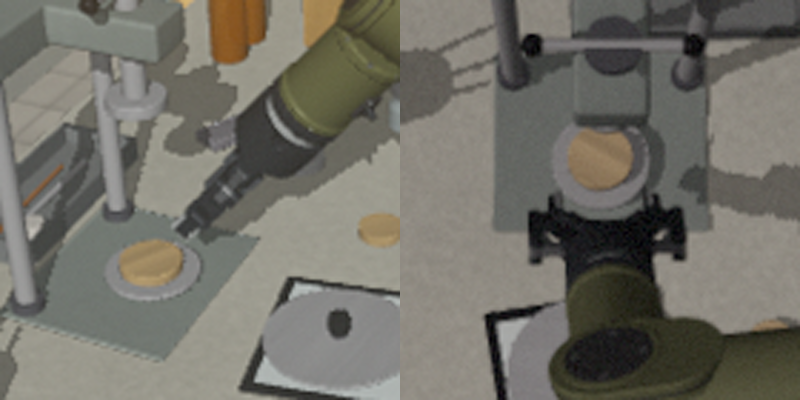

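Board lies centred on the bed (left crop 151,263; right 600,158), flat. Now measure the medallion in the dish.

Run:
```python
from h import *
import pickle
ims=[]
for n in("side","top"):
    c=pickle.load(open(f"pics/{n}8.pkl","rb"))
    f=fit(c,.535,.284,.013,.023,w=.02);d=fit(c,.535,.284,.02,.072,w=.01);print(n,"med",np.round(f,4),"dish",np.round(d,4))
    im=rect(c,.535,.284,.013,.09,.18/400);k=.18/400
    cv2.circle(im,(int((.535+.09-.535)/k-(f[2]-.284)/k),int(200-(f[1]-.535)/k)),int(.023/k),(255,0,0),1);ims.append(im)
cv2.imwrite("pics/dish8.png",np.hstack(ims)[:,:,::-1])
```

```text
side med [11.3431  0.5268  0.2862] dish [11.744   0.5332  0.2812]
top med [11.4811  0.5322  0.2802] dish [11.2826  0.5362  0.2842]
```

View pics/dish8.png

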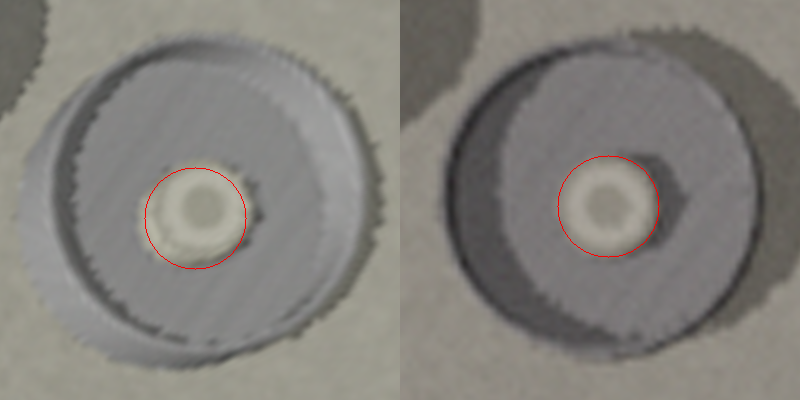

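Run:
```python
from h import *
cmd([.60,.13,.11],target(0,40,1))
cmd([.53,.28,.07],target(0,40,1))
```

```text
t 19.75 pos [ 0.6127 -0.0262  0.114 ] F [0.52 0.18 0.02] op 0.893 q [ 0.66  1.34 -1.4   2.3   2.23  1.38 -0.22]
r [0.014 0.059 0.044] d [ 0.291  3.906 -0.125]
t 19.75 pos [ 0.6127 -0.0262  0.114 ] F [0.52 0.18 0.02] op 0.893 q [ 0.66  1.34 -1.4   2.3   2.23  1.38 -0.22]
r [0.014 0.059 0.044] d [ 2.259  7.664 -0.489]
```

```bash
python3 -m handwheel '[{"rx":0,"ry":0.06,"rz":0.04,"dx":0.1,"dy":1.2,"dz":-0.1,"claw":62},{"rx":0,"ry":0.06,"rz":0.04,"dx":0.2,"dy":2.4,"dz":-0.1,"claw":62},{"rx":0,"ry":0.06,"rz":0.04,"dx":0.3,"dy":3.6,"dz":-0.12,"claw":62},{"rx":0,"ry":0.06,"rz":0.04,"dx":1,"dy":4.8,"dz":-0.2,"claw":62},{"rx":0,"ry":0.06,"rz":0.04,"dx":1.6,"dy":6,"dz":-0.3,"claw":62},{"rx":0,"ry":0.06,"rz":0.04,"dx":2.1,"dy":7,"dz":-0.4,"claw":62},{"rx":0,"ry":0.06,"rz":0.04,"dx":2.26,"dy":7.66,"dz":-0.49,"claw":62},{"rx":0,"ry":0.06,"rz":0.04,"dx":2.26,"dy":7.66,"dz":-0.49,"claw":62}]' 40
python3 - <<'E'
from h import *
cmd([.53,.28,.04],target(0,40,1))
E
```

```text
t: 20.55
ee_pos: [0.5294, 0.285, 0.0667]
ee_rot: [-0.002, 2.449, 0.005]
wrist_force: [0.7, -0.4, 0.6]
opening: 0.727
t 20.55 pos [0.5294 0.285  0.0667] F [ 0.7  -0.37  0.6 ] op 0.727 q [-0.11  1.47 -1.39  2.23  2.1   1.85 -0.75]
r [ 0.048 -0.06  -0.002] d [ 0.415 -0.127  0.523]
```

```bash
python3 -m handwheel '[{"rx":0.05,"ry":-0.06,"rz":0,"dx":0.2,"dy":-0.13,"dz":0.26,"claw":60},{"rx":0.05,"ry":-0.06,"rz":0,"dx":0.42,"dy":-0.13,"dz":0.52,"claw":60},{"rx":0.05,"ry":-0.06,"rz":0,"dx":0.42,"dy":-0.13,"dz":0.52,"claw":60}]' 40
python3 look.py 9 45
python3 - <<'E'
from h import *
cmd([.53,.28,.0235],target(0,40,1))
E
```

```text
t: 20.85
ee_pos: [0.5315, 0.2726, 0.0388]
ee_rot: [0.005, 2.444, -0.01]
wrist_force: [-0.2, -0.8, -0.4]
opening: 0.7
t 20.95 pos [0.5319 0.2735 0.0409] F [-0.11 -0.26 -0.47] op 0.699 q [-0.1   1.51 -1.35  2.23  2.16  1.85 -0.76]
r [-0.072  0.019 -0.034] d [0.317 0.163 0.301]
```

View pics/g9.png

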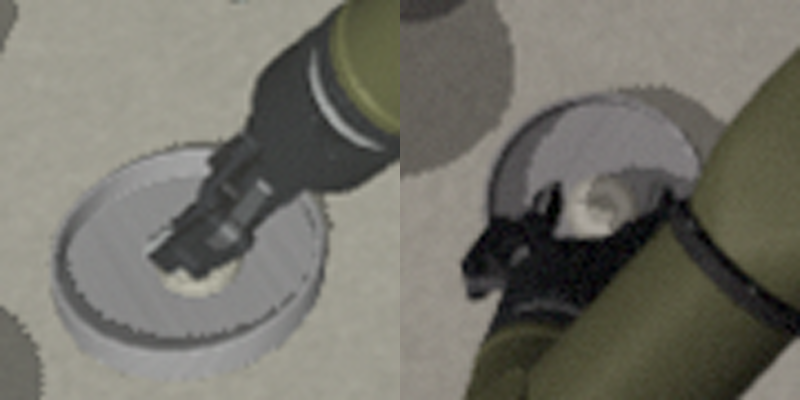

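Fingers (right crop 548,205 and 680,195) straddle the medallion (600,205) in the dish, about 6 mm too far to the right (−y); corrected in the descent.

```bash
python3 -m handwheel '[{"rx":-0.07,"ry":0.02,"rz":-0.03,"dx":0,"dy":0.16,"dz":0,"claw":60},{"rx":-0.07,"ry":0.02,"rz":-0.03,"dx":0.1,"dy":0.16,"dz":0.1,"claw":58},{"rx":-0.07,"ry":0.02,"rz":-0.03,"dx":0.2,"dy":0.16,"dz":0.2,"claw":58},{"rx":-0.07,"ry":0.02,"rz":-0.03,"dx":0.26,"dy":0.16,"dz":0.26,"claw":56},{"rx":-0.07,"ry":0.02,"rz":-0.03,"dx":0.26,"dy":0.16,"dz":0.26,"claw":56}]' 40
python3 - <<'E'
from h import *
cmd([.53,.28,.0235],target(0,40,1))
E
```

```text
t: 21.45
ee_pos: [0.5302, 0.2804, 0.0261]
ee_rot: [-0.001, 2.444, 0.0]
wrist_force: [0.3, -0.5, 0.6]
opening: 0.66
t 21.45 pos [0.5302 0.2804 0.0261] F [ 0.34 -0.54  0.6 ] op 0.66 q [-0.11  1.54 -1.33  2.22  2.19  1.85 -0.76]
r [ 0.006 -0.001  0.011] d [ 0.045 -0.01   0.046]
```

```bash
python3 -m handwheel '[{"rx":0,"ry":0,"rz":0,"dx":0.024,"dy":0,"dz":0.029,"claw":52},{"rx":0,"ry":0,"rz":0,"dx":0.048,"dy":0,"dz":0.058,"claw":52},{"rx":0,"ry":0,"rz":0,"dx":0.064,"dy":0,"dz":0.077,"claw":52},{"rx":0,"ry":0,"rz":0,"dx":0.064,"dy":0,"dz":0.077,"claw":52}]' 40
```

```text
t: 21.85
ee_pos: [0.5305, 0.2806, 0.0227]
ee_rot: [-0.001, 2.443, 0.001]
wrist_force: [0.1, 0.6, 0.2]
opening: 0.612
```

```bash
python3 -m handwheel '[{"rx":0,"ry":0,"rz":0,"dx":-0.006,"dy":0,"dz":-0.008,"claw":40},{"rx":0,"ry":0,"rz":0,"dx":-0.006,"dy":0,"dz":-0.008,"claw":38},{"rx":0,"ry":0,"rz":0,"dx":-0.006,"dy":0,"dz":-0.008,"claw":38},{"rx":0,"ry":0,"rz":0,"dx":-0.006,"dy":0,"dz":-0.008,"claw":38}]' 30
```

```text
t: 22.25
ee_pos: [0.5305, 0.2807, 0.0232]
ee_rot: [-0.001, 2.443, 0.001]
wrist_force: [-1.4, 0.5, -1.1]
opening: 0.517
```

```bash
python3 -m handwheel '[{"rx":0,"ry":0,"rz":0,"dx":-0.03,"dy":0,"dz":-0.04,"claw":38},{"rx":0,"ry":0,"rz":0,"dx":-0.1,"dy":0,"dz":-0.12,"claw":38},{"rx":0,"ry":0,"rz":0,"dx":-0.32,"dy":0,"dz":-0.38,"claw":38},{"rx":0,"ry":0,"rz":0,"dx":-0.64,"dy":0,"dz":-0.77,"claw":38},{"rx":0,"ry":0,"rz":0,"dx":-0.96,"dy":0,"dz":-1.15,"claw":38},{"rx":0,"ry":0,"rz":0,"dx":-1.1,"dy":0,"dz":-1.3,"claw":38},{"rx":0,"ry":0,"rz":0,"dx":-1.1,"dy":0,"dz":-1.3,"claw":38}]' 30
python3 look.py 10 45
python3 - <<'E'
from h import *
import pickle
from station import arm
p=arm.sense()["ee_pos"];zt=p[2]-.0192+.009;print(p,zt)
for n,a in(("side",np.arange(-60,60,4)),("top",np.arange(-45,45,4))):
    c=pickle.load(open(f"pics/{n}10.pkl","rb"))
    print(n,np.round(fit(c,p[0]+.001,p[1],zt,.023,np.radians(a),w=.008),4))
cmd([.60,.13,.11],target(0,40,1))
E
```

```text
t: 22.95
ee_pos: [0.5313, 0.2811, 0.0933]
ee_rot: [-0.0, 2.44, 0.003]
wrist_force: [0.1, 0.1, -0.6]
opening: 0.518
[0.53077481 0.28034227 0.09117676] 0.080976760125473
side [10.2207  0.5273  0.2828]
top [11.4119  0.5305  0.2816]
t 23.05 pos [0.5308 0.2803 0.0912] F [-0.    0.03  0.26] op 0.524 q [-0.11  1.41 -1.4   2.24  2.05  1.83 -0.75]
r [0.006 0.01  0.008] d [-1.625 -3.76   0.751]
```

View pics/g10.png

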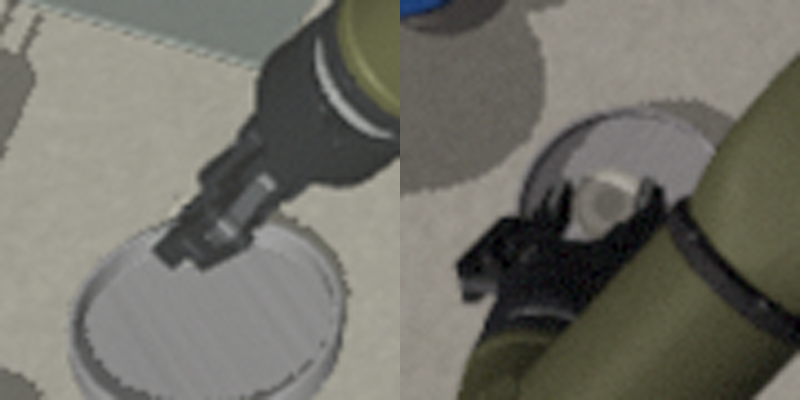

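Medallion is held (right crop 605,200), dish empty.

```bash
python3 -m handwheel '[{"rx":0,"ry":0,"rz":0,"dx":-0.5,"dy":-1,"dz":0.25,"claw":38},{"rx":0,"ry":0,"rz":0,"dx":-1,"dy":-2.1,"dz":0.5,"claw":38},{"rx":0,"ry":0,"rz":0,"dx":-1.4,"dy":-3.2,"dz":0.7,"claw":38},{"rx":0,"ry":0,"rz":0,"dx":-1.62,"dy":-4.3,"dz":0.75,"claw":38},{"rx":0,"ry":0,"rz":0,"dx":-1.62,"dy":-5.4,"dz":0.75,"claw":38},{"rx":0,"ry":0,"rz":0,"dx":-1.62,"dy":-6.5,"dz":0.75,"claw":38},{"rx":0,"ry":0,"rz":0,"dx":-1.62,"dy":-7.5,"dz":0.75,"claw":38},{"rx":0,"ry":0,"rz":0,"dx":-1.62,"dy":-7.66,"dz":0.75,"claw":38}]' 30
python3 - <<'E'
from h import *
cmd([.6765,-.0265,.08],target(0,40,1))
E
```

```text
t: 23.85
ee_pos: [0.5984, -0.0324, 0.1076]
ee_rot: [0.008, 2.447, -0.007]
wrist_force: [-0.1, 1.2, -0.5]
opening: 0.517
t 23.85 pos [ 0.5984 -0.0324  0.1076] F [-0.06  1.22 -0.46] op 0.517 q [ 0.66  1.33 -1.37  2.34  2.24  1.39 -0.27]
r [-0.081 -0.038 -0.043] d [-1.058  0.163  1.778]
```

```bash
python3 -m handwheel '[{"rx":0,"ry":0,"rz":0,"dx":-0.4,"dy":0,"dz":0.65,"claw":38},{"rx":0,"ry":0,"rz":0,"dx":-0.8,"dy":0,"dz":1.3,"claw":38},{"rx":0,"ry":0,"rz":0,"dx":-1.06,"dy":0,"dz":1.78,"claw":38},{"rx":0,"ry":0,"rz":0,"dx":-1.06,"dy":0,"dz":1.78,"claw":38}]' 30
python3 look.py 11 45
python3 - <<'E'
from h import *
cmd([.6765,-.0265,.06],target(0,40,1))
E
```

```text
t: 24.25
ee_pos: [0.6796, -0.0261, 0.0807]
ee_rot: [0.004, 2.444, -0.0]
wrist_force: [-0.5, -0.8, -0.6]
opening: 0.516
t 24.35 pos [ 0.6773 -0.0248  0.0815] F [-0.54 -0.41 -0.16] op 0.519 q [ 0.63  1.38 -1.32  2.11  2.27  1.25 -0.11]
r [ 0.023 -0.014  0.007] d [ 0.362 -0.042  0.399]
```

View pics/g11.png

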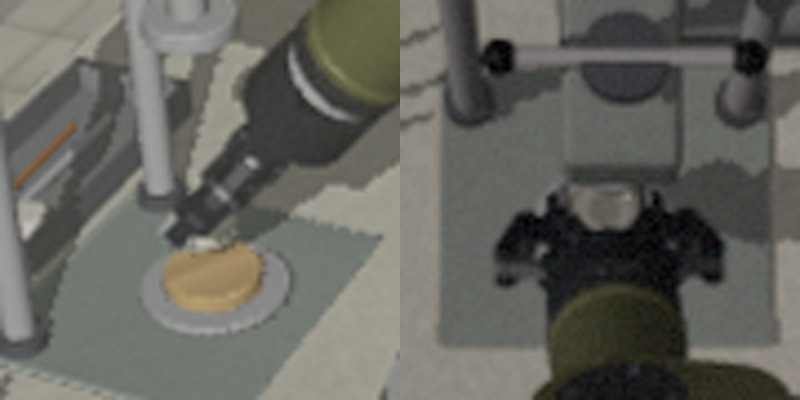

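Medallion hangs level above the board (left crop 215,240 over 213,275).

```bash
python3 -m handwheel '[{"rx":0.02,"ry":0,"rz":0,"dx":0.2,"dy":-0.04,"dz":0.2,"claw":38},{"rx":0.02,"ry":0,"rz":0,"dx":0.33,"dy":-0.04,"dz":0.36,"claw":38},{"rx":0.02,"ry":0,"rz":0,"dx":0.4,"dy":-0.04,"dz":0.45,"claw":38},{"rx":0.02,"ry":0,"rz":0,"dx":0.4,"dy":-0.04,"dz":0.45,"claw":38}]' 30
python3 - <<'E'
from h import *
cmd([.6765,-.0265,.0512],target(0,40,1))
E
```

```text
t: 24.75
ee_pos: [0.6767, -0.0272, 0.0571]
ee_rot: [-0.001, 2.445, -0.001]
wrist_force: [0.7, -0.5, -0.2]
opening: 0.521
t 24.75 pos [ 0.6767 -0.0272  0.0571] F [ 0.74 -0.51 -0.2 ] op 0.521 q [ 0.63  1.43 -1.3   2.11  2.32  1.26 -0.12]
r [-0.006 -0.015  0.007] d [0.099 0.019 0.11 ]
```

```bash
python3 -m handwheel '[{"rx":0,"ry":0,"rz":0,"dx":0.016,"dy":0.01,"dz":0.019,"claw":38},{"rx":0,"ry":0,"rz":0,"dx":0.032,"dy":0.01,"dz":0.038,"claw":38},{"rx":0,"ry":0,"rz":0,"dx":0.048,"dy":0.01,"dz":0.057,"claw":38},{"rx":0,"ry":0,"rz":0,"dx":0.064,"dy":0.01,"dz":0.077,"claw":38},{"rx":0,"ry":0,"rz":0,"dx":0.064,"dy":0.01,"dz":0.077,"claw":38}]' 30
```

```text
t: 25.25
ee_pos: [0.6775, -0.0268, 0.0545]
ee_rot: [-0.0, 2.443, -0.001]
wrist_force: [-0.6, 0.4, -0.5]
opening: 0.521
```

```bash
python3 -m handwheel '[{"rx":0,"ry":0,"rz":0,"dx":0.016,"dy":0,"dz":0.019,"claw":38},{"rx":0,"ry":0,"rz":0,"dx":0.016,"dy":0,"dz":0.019,"claw":38}]' 30
```

```text
t: 25.45
ee_pos: [0.6775, -0.0269, 0.0534]
ee_rot: [-0.0, 2.443, -0.001]
wrist_force: [-0.1, -0.1, 0.5]
opening: 0.518
```

```bash
python3 -m handwheel '[{"rx":0,"ry":0,"rz":0,"dx":0.016,"dy":0,"dz":0.019,"claw":38},{"rx":0,"ry":0,"rz":0,"dx":0.016,"dy":0,"dz":0.019,"claw":38}]' 30
```

```text
t: 25.65
ee_pos: [0.6775, -0.0269, 0.0524]
ee_rot: [-0.0, 2.443, -0.001]
wrist_force: [0.1, 0.3, -0.1]
opening: 0.522
```

```bash
python3 -m handwheel '[{"rx":0,"ry":0,"rz":0,"dx":0.016,"dy":0,"dz":0.019,"claw":38},{"rx":0,"ry":0,"rz":0,"dx":0.016,"dy":0,"dz":0.019,"claw":38}]' 30
```

```text
t: 25.85
ee_pos: [0.6775, -0.0268, 0.0514]
ee_rot: [-0.0, 2.443, -0.001]
wrist_force: [-0.2, 0.9, 0.8]
opening: 0.517
```

```bash
python3 -m handwheel '[{"rx":0,"ry":0,"rz":0,"dx":0.03,"dy":0,"dz":-0.004,"claw":38},{"rx":0,"ry":0,"rz":0,"dx":0.036,"dy":0,"dz":0.003,"claw":38},{"rx":0,"ry":0,"rz":0,"dx":0.036,"dy":0,"dz":0.003,"claw":38}]' 30
```

```text
t: 26.15
ee_pos: [0.6767, -0.0268, 0.051]
ee_rot: [-0.0, 2.442, -0.001]
wrist_force: [-1.0, 0.2, 3.0]
opening: 0.516
```

```bash
python3 -m handwheel '[{"rx":0,"ry":0,"rz":0,"dx":0.012,"dy":0,"dz":0.014,"claw":38},{"rx":0,"ry":0,"rz":0,"dx":0.012,"dy":0,"dz":0.014,"claw":38}]' 30
```

```text
t: 26.35
ee_pos: [0.6769, -0.0267, 0.051]
ee_rot: [-0.0, 2.441, -0.001]
wrist_force: [-2.4, -1.0, 6.1]
opening: 0.522
```

```bash
python3 -m handwheel '[{"rx":0,"ry":0,"rz":0,"dx":0,"dy":0,"dz":0,"claw":48},{"rx":0,"ry":0,"rz":0,"dx":0,"dy":0,"dz":0,"claw":54},{"rx":0,"ry":0,"rz":0,"dx":0,"dy":0,"dz":0,"claw":58},{"rx":0,"ry":0,"rz":0,"dx":0,"dy":0,"dz":0,"claw":58},{"rx":0,"ry":0,"rz":0,"dx":0,"dy":0,"dz":-0.5,"claw":58},{"rx":0,"ry":0,"rz":0,"dx":0,"dy":0,"dz":-1.2,"claw":58},{"rx":0,"ry":0,"rz":0,"dx":0,"dy":0,"dz":-1.9,"claw":66},{"rx":0,"ry":0,"rz":0,"dx":0,"dy":0,"dz":-2.2,"claw":66}]' 30
python3 look.py 12 45
python3 - <<'E'
from h import *
import pickle
c=pickle.load(open("pics/side12.pkl","rb"))
print(np.round(fit(c,.675,-.024,.041,.023,w=.01),4),np.round(fit(c,.675,-.024,.032,.033,w=.01),4))
c=pickle.load(open("pics/top12.pkl","rb"));v=np.radians(np.arange(100,262,4))
print(np.round(fit(c,.677,-.027,.041,.023,v,w=.01),4),np.round(fit(c,.677,-.027,.032,.033,v,w=.01),4),np.round(fit(c,.677,-.027,.02,.05,v,w=.01),4))
im=rect(c,.677,-.027,.041,.06,.12/400);
E
```

```text
t: 27.15
ee_pos: [0.619, -0.0262, 0.1187]
ee_rot: [-0.003, 2.442, 0.0]
wrist_force: [0.7, 0.6, 0.6]
opening: 0.773
[10.3158  0.6705 -0.0138] [10.2501  0.6762 -0.0245]
[11.9997  0.6802 -0.0295] [11.2679  0.6775 -0.0273] [11.898   0.6745 -0.0288]
```

View pics/g12.png

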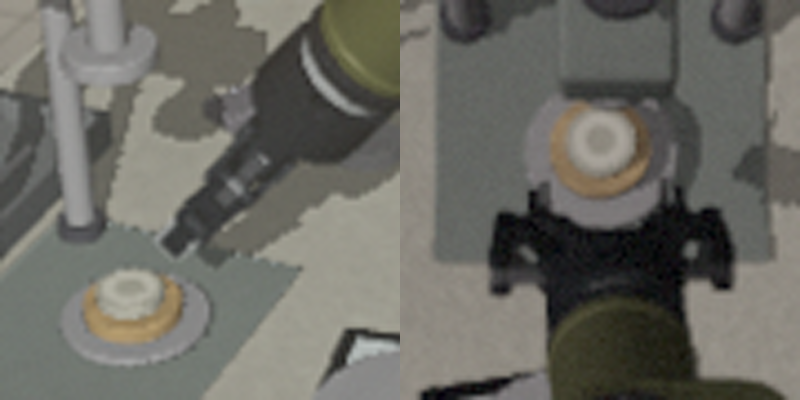

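Run:
```python
from h import *
import pickle
ims=[]
for n,mx,my in(("side",.6755,-.0245),("top",.678,-.0273)):
    c=pickle.load(open(f"pics/{n}12.pkl","rb"))
    L=lum(c)
    im=rect(c,mx,my,.041,.05,.1/400);k=.1/400
    cv2.circle(im,(200,200),int(.023/k),(255,0,0),1);ims.append(im)
    # small-window fits
    print(n,np.round(fit(c,mx,my,.041,.023,None if n=="side" else np.radians(np.arange(30,330,4)),w=.005),4))
cv2.imwrite("pics/m12.png",np.hstack(ims)[:,:,::-1])
```

```text
side [ 9.9259  0.6755 -0.0192]
top [11.6853  0.6795 -0.029 ]
```

View pics/m12.png

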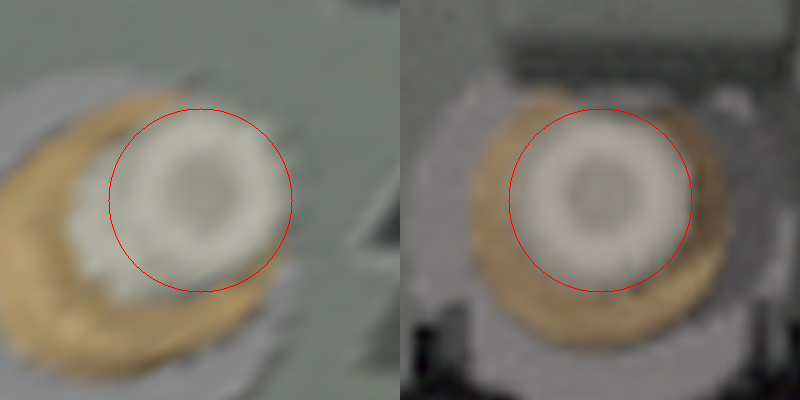

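Right overlay: medallion top centred about (601,195), i.e. ~1 mm from bed centre; side overlay agrees within ~2 mm. Next the steel disc.

Run:
```python
from h import *
cmd([.6193,-.2965,.07],target(0,40,1))
```

```text
t 27.25 pos [ 0.6199 -0.0265  0.1183] F [ 0.74  0.36 -0.64] op 0.769 q [ 0.65  1.31 -1.37  2.28  2.22  1.34 -0.22]
r [0.001 0.027 0.02 ] d [ 0.801 -6.749  0.913]
```

```bash
python3 -m handwheel '[{"rx":0,"ry":0,"rz":0,"dx":0.1,"dy":-1.2,"dz":0.1,"claw":66},{"rx":0,"ry":0,"rz":0,"dx":0.2,"dy":-2.4,"dz":0.2,"claw":66},{"rx":0,"ry":0,"rz":0,"dx":0.3,"dy":-3.6,"dz":0.4,"claw":66},{"rx":0,"ry":0,"rz":0,"dx":0.5,"dy":-4.7,"dz":0.6,"claw":66},{"rx":0,"ry":0,"rz":0,"dx":0.7,"dy":-5.7,"dz":0.8,"claw":66},{"rx":0,"ry":0.02,"rz":0.02,"dx":0.8,"dy":-6.5,"dz":0.91,"claw":66},{"rx":0,"ry":0.02,"rz":0.02,"dx":0.8,"dy":-6.75,"dz":0.91,"claw":66},{"rx":0,"ry":0.02,"rz":0.02,"dx":0.8,"dy":-6.75,"dz":0.91,"claw":66}]' 80
python3 look.py 13 45
python3 - <<'E'
from h import *
import pickle
cmd([.6193,-.2965,.04],target(0,40,1))
for n,a in(("side",np.arange(-60,150,4)),("top",np.arange(-60,60,4))):
    c=pickle.load(open(f"pics/{n}13.pkl","rb"));print(n,np.round(fit(c,.62,-.2955,.016,.028,np.radians(a),w=.007),4))
E
```

```text
t: 28.05
ee_pos: [0.6187, -0.2995, 0.0678]
ee_rot: [0.007, 2.445, -0.003]
wrist_force: [0.9, 1.2, 0.1]
opening: 0.774
t 28.15 pos [ 0.6192 -0.295   0.0689] F [0.24 0.42 0.53] op 0.776 q [ 1.16  1.34 -1.2   2.01  2.23  0.75  0.33]
r [ 0.022 -0.006 -0.006] d [ 0.462 -0.039  0.556]
side [ 6.857   0.621  -0.2925]
top [ 8.4947  0.6228 -0.295 ]
```

View pics/g13.png

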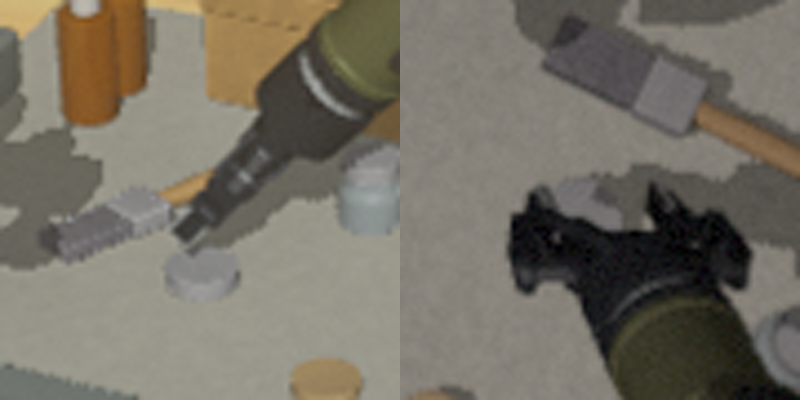

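Steel disc at left crop (203,273) lies below the open fingers; brush is clear.

```bash
python3 -m handwheel '[{"rx":0.02,"ry":0,"rz":0,"dx":0.2,"dy":-0.03,"dz":0.24,"claw":66},{"rx":0.02,"ry":0,"rz":0,"dx":0.45,"dy":-0.03,"dz":0.56,"claw":66},{"rx":0.02,"ry":0,"rz":0,"dx":0.55,"dy":-0.03,"dz":0.68,"claw":66},{"rx":0.02,"ry":0,"rz":0,"dx":0.62,"dy":-0.03,"dz":0.75,"claw":66},{"rx":0.02,"ry":0,"rz":0,"dx":0.62,"dy":-0.03,"dz":0.75,"claw":66},{"rx":0.02,"ry":0,"rz":0,"dx":0.62,"dy":-0.03,"dz":0.75,"claw":66}]' 80
python3 - <<'E'
from h import *
cmd([.6198,-.296,.0205],target(0,40,1))
E
```

```text
t: 28.75
ee_pos: [0.6194, -0.2975, 0.0305]
ee_rot: [0.002, 2.444, -0.002]
wrist_force: [0.6, -0.8, 0.9]
opening: 0.776
t 28.75 pos [ 0.6194 -0.2975  0.0305] F [ 0.65 -0.8   0.88] op 0.776 q [ 1.16  1.41 -1.18  1.99  2.31  0.77  0.33]
r [-0.02  -0.002 -0.011] d [0.152 0.038 0.199]
```

```bash
python3 -m handwheel '[{"rx":-0.01,"ry":0,"rz":0,"dx":0.05,"dy":0.035,"dz":0.07,"claw":66},{"rx":-0.01,"ry":0,"rz":0,"dx":0.1,"dy":0.035,"dz":0.13,"claw":66},{"rx":-0.01,"ry":0,"rz":0,"dx":0.15,"dy":0.035,"dz":0.2,"claw":66},{"rx":-0.01,"ry":0,"rz":0,"dx":0.15,"dy":0.035,"dz":0.2,"claw":62}]' 80
python3 -m handwheel '[{"rx":0,"ry":0,"rz":0,"dx":0,"dy":0,"dz":0,"claw":56},{"rx":0,"ry":0,"rz":0,"dx":0,"dy":0,"dz":0,"claw":48},{"rx":0,"ry":0,"rz":0,"dx":0,"dy":0,"dz":0,"claw":45},{"rx":0,"ry":0,"rz":0,"dx":0,"dy":0,"dz":0,"claw":45},{"rx":0,"ry":0,"rz":0,"dx":0,"dy":0,"dz":0,"claw":45}]' 80
```

```text
t: 29.15
ee_pos: [0.6192, -0.2967, 0.0192]
ee_rot: [0.003, 2.445, -0.001]
wrist_force: [0.1, -0.1, -0.4]
opening: 0.723
t: 29.65
ee_pos: [0.6197, -0.2967, 0.0205]
ee_rot: [0.002, 2.444, -0.002]
wrist_force: [-3.1, -1.1, 4.4]
opening: 0.62
```

```bash
python3 -m handwheel '[{"rx":0,"ry":0,"rz":0,"dx":-0.03,"dy":0,"dz":-0.04,"claw":45},{"rx":0,"ry":0,"rz":0,"dx":-0.1,"dy":0,"dz":-0.12,"claw":45},{"rx":0,"ry":0,"rz":0,"dx":-0.32,"dy":0,"dz":-0.38,"claw":45},{"rx":0,"ry":0,"rz":0,"dx":-0.64,"dy":0,"dz":-0.77,"claw":45},{"rx":0,"ry":0,"rz":0,"dx":-0.96,"dy":0,"dz":-1.15,"claw":45},{"rx":0,"ry":0,"rz":0,"dx":-1.29,"dy":0,"dz":-1.53,"claw":45},{"rx":0,"ry":0,"rz":0,"dx":-1.29,"dy":0,"dz":-1.53,"claw":45}]' 80
python3 look.py 14 45
python3 - <<'E'
from h import *
import pickle
from station import arm
s=arm.sense();p=s["ee_pos"];zt=p[2]-.0045;print(p,zt)
for n,a in(("side",np.arange(-60,100,4)),("top",np.arange(-50,50,4))):
    c=pickle.load(open(f"pics/{n}14.pkl","rb"));print(n,np.round(fit(c,p[0]+.0015,p[1],zt,.028,np.radians(a),w=.007),4))
    W=pts(c);q=W[(np.hypot(W[...,0]-p[0]-.012,W[...,1]-p[1])<.018)&(W[...,2]>zt-.012)&(W[...,2]<zt+.006)]
    A=np.c_[q[:,:2]-p[:2],np.ones(len(q))];print(len(q),np.linalg.lstsq(A,q[:,2],rcond=None)[0].round(3))
cmd([.62,-.0265,.12],target(0,40,1))
E
```

```text
t: 30.35
ee_pos: [0.6216, -0.2961, 0.1046]
ee_rot: [-0.001, 2.439, -0.003]
wrist_force: [-0.2, 0.1, -2.3]
opening: 0.62
[ 0.61959062 -0.29674785  0.10014759] 0.09564758539821147
side [ 8.6098  0.6258 -0.2915]
12 [-0.037  0.013  0.099]
top [ 9.8642  0.6243 -0.2972]
132 [ 0.004 -0.026  0.097]
t 30.45 pos [ 0.6196 -0.2967  0.1001] F [-0.39  0.42 -3.97] op 0.618 q [ 1.16  1.27 -1.21  2.01  2.17  0.73  0.34]
r [-0.027 -0.017 -0.008] d [-0.322  6.756 -0.39 ]
```

View pics/g14.png

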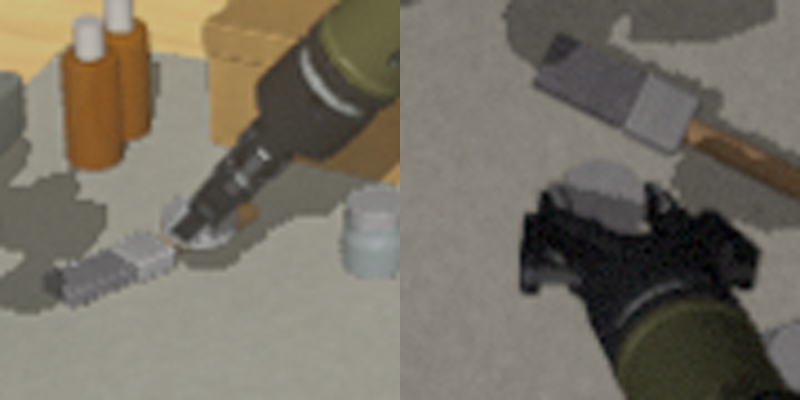

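```bash
python3 -m handwheel '[{"rx":0,"ry":0,"rz":0,"dx":-0.1,"dy":0.8,"dz":-0.1,"claw":45},{"rx":0,"ry":0,"rz":0,"dx":-0.2,"dy":1.9,"dz":-0.2,"claw":45},{"rx":0,"ry":0,"rz":0,"dx":-0.3,"dy":3,"dz":-0.3,"claw":45},{"rx":0,"ry":0,"rz":0,"dx":-0.32,"dy":4.1,"dz":-0.39,"claw":45},{"rx":0,"ry":0,"rz":0,"dx":-0.32,"dy":5.2,"dz":-0.39,"claw":45},{"rx":0,"ry":0,"rz":0,"dx":-0.32,"dy":6.2,"dz":-0.39,"claw":45},{"rx":0,"ry":0,"rz":0,"dx":-0.32,"dy":6.75,"dz":-0.39,"claw":45},{"rx":0,"ry":0,"rz":0,"dx":-0.32,"dy":6.75,"dz":-0.39,"claw":45}]' 80
python3 -m handwheel '[{"rx":0,"ry":0,"rz":0,"dx":0,"dy":0,"dz":0,"claw":45}]' 80
python3 - <<'E'
from h import *
cmd([.6755,-.0265,.09],target(0,40,1))
E
```

```text
t: 31.25
ee_pos: [0.6196, -0.0213, 0.1192]
ee_rot: [-0.006, 2.446, 0.006]
wrist_force: [0.3, -1.1, -2.3]
opening: 0.618
t: 31.35
ee_pos: [0.6195, -0.0261, 0.1187]
ee_rot: [0.001, 2.447, -0.001]
wrist_force: [1.2, -0.6, -3.4]
opening: 0.623
t 31.35 pos [ 0.6195 -0.0261  0.1187] F [ 1.16 -0.56 -3.41] op 0.623 q [ 0.65  1.3  -1.36  2.28  2.21  1.33 -0.23]
r [-0.01  -0.042 -0.006] d [-0.617 -0.008  1.446]
```

```bash
python3 -m handwheel '[{"rx":0,"ry":-0.04,"rz":0,"dx":-0.2,"dy":-0.01,"dz":0.45,"claw":45},{"rx":0,"ry":-0.04,"rz":0,"dx":-0.4,"dy":-0.01,"dz":0.95,"claw":45},{"rx":0,"ry":-0.04,"rz":0,"dx":-0.62,"dy":-0.01,"dz":1.45,"claw":45},{"rx":0,"ry":-0.04,"rz":0,"dx":-0.62,"dy":-0.01,"dz":1.45,"claw":45},{"rx":0,"ry":-0.04,"rz":0,"dx":-0.62,"dy":-0.01,"dz":1.45,"claw":45}]' 80
python3 look.py 15 45
python3 - <<'E'
from h import *
cmd([.6755,-.0265,.068],target(0,40,1))
E
```

```text
t: 31.85
ee_pos: [0.6758, -0.029, 0.0904]
ee_rot: [0.006, 2.443, -0.003]
wrist_force: [-0.2, 0.1, -2.4]
opening: 0.617
t 31.95 pos [ 0.6755 -0.0279  0.0913] F [-0.4   0.42 -2.87] op 0.622 q [ 0.64  1.35 -1.32  2.12  2.25  1.24 -0.12]
r [-0.02   0.016 -0.017] d [0.375 0.035 0.445]
```

View pics/g15.png

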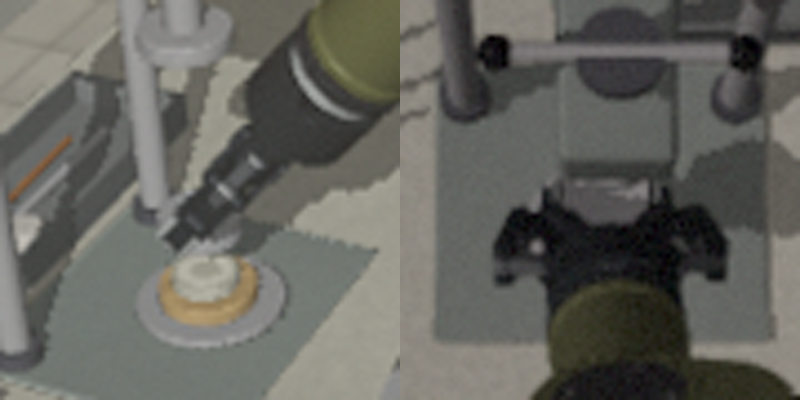

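Steel disc held level (left crop 215,240) over the medallion (207,275). Lower it.

```bash
python3 -m handwheel '[{"rx":-0.01,"ry":0.01,"rz":-0.01,"dx":0.15,"dy":0.03,"dz":0.18,"claw":45},{"rx":-0.01,"ry":0.01,"rz":-0.01,"dx":0.27,"dy":0.03,"dz":0.32,"claw":45},{"rx":-0.01,"ry":0.01,"rz":-0.01,"dx":0.36,"dy":0.03,"dz":0.43,"claw":45},{"rx":-0.01,"ry":0.01,"rz":-0.01,"dx":0.375,"dy":0.03,"dz":0.445,"claw":45},{"rx":-0.01,"ry":0.01,"rz":-0.01,"dx":0.375,"dy":0.03,"dz":0.445,"claw":45}]' 80
python3 - <<'E'
from h import *
cmd([.6755,-.0265,.0615],target(0,40,1))
E
```

```text
t: 32.45
ee_pos: [0.6762, -0.0258, 0.0679]
ee_rot: [0.001, 2.442, -0.0]
wrist_force: [0.5, -0.3, -2.4]
opening: 0.622
t 32.45 pos [ 0.6762 -0.0258  0.0679] F [ 0.54 -0.33 -2.43] op 0.622 q [ 0.63  1.4  -1.29  2.11  2.3   1.25 -0.13]
r [-0.004  0.012 -0.006] d [ 0.117 -0.019  0.11 ]
```

```bash
python3 -m handwheel '[{"rx":0,"ry":0,"rz":0,"dx":0.022,"dy":-0.01,"dz":0.013,"claw":45},{"rx":0,"ry":0,"rz":0,"dx":0.04,"dy":-0.015,"dz":0.032,"claw":45},{"rx":0,"ry":0,"rz":0,"dx":0.056,"dy":-0.015,"dz":0.051,"claw":45},{"rx":0,"ry":0,"rz":0,"dx":0.07,"dy":-0.015,"dz":0.07,"claw":45},{"rx":0,"ry":0,"rz":0,"dx":0.07,"dy":-0.015,"dz":0.07,"claw":45}]' 80
```

```text
t: 32.95
ee_pos: [0.6761, -0.0265, 0.0643]
ee_rot: [0.001, 2.442, -0.001]
wrist_force: [-0.3, 0.2, -3.3]
opening: 0.615
```

```bash
python3 -m handwheel '[{"rx":0,"ry":0,"rz":0,"dx":0.016,"dy":0,"dz":0.019,"claw":45},{"rx":0,"ry":0,"rz":0,"dx":0.016,"dy":0,"dz":0.019,"claw":45}]' 80
```

```text
t: 33.15
ee_pos: [0.676, -0.0266, 0.0632]
ee_rot: [0.001, 2.442, -0.001]
wrist_force: [-0.6, -0.9, -2.7]
opening: 0.621
```

```bash
python3 -m handwheel '[{"rx":0,"ry":0,"rz":0,"dx":0.016,"dy":0,"dz":0.019,"claw":45},{"rx":0,"ry":0,"rz":0,"dx":0.016,"dy":0,"dz":0.019,"claw":45}]' 80
```

```text
t: 33.35
ee_pos: [0.676, -0.0265, 0.0622]
ee_rot: [0.001, 2.442, -0.001]
wrist_force: [0.7, -0.6, -3.5]
opening: 0.62
```

```bash
python3 -m handwheel '[{"rx":0,"ry":0,"rz":0,"dx":0.012,"dy":0,"dz":0.014,"claw":45},{"rx":0,"ry":0,"rz":0,"dx":0.012,"dy":0,"dz":0.014,"claw":45}]' 80
```

```text
t: 33.55
ee_pos: [0.676, -0.0265, 0.0615]
ee_rot: [0.001, 2.442, -0.001]
wrist_force: [-0.6, -1.4, -2.3]
opening: 0.623
```

```bash
python3 -m handwheel '[{"rx":0,"ry":0,"rz":0,"dx":0.012,"dy":0,"dz":0.014,"claw":45},{"rx":0,"ry":0,"rz":0,"dx":0.012,"dy":0,"dz":0.014,"claw":45}]' 80
```

```text
t: 33.75
ee_pos: [0.6763, -0.0264, 0.0613]
ee_rot: [0.001, 2.441, -0.0]
wrist_force: [-0.6, 0.3, -1.3]
opening: 0.617
```

```bash
python3 -m handwheel '[{"rx":0,"ry":0,"rz":0,"dx":0.009,"dy":0,"dz":0.01,"claw":45},{"rx":0,"ry":0,"rz":0,"dx":0.009,"dy":0,"dz":0.01,"claw":45}]' 80
```

```text
t: 33.95
ee_pos: [0.6764, -0.0264, 0.0613]
ee_rot: [0.001, 2.44, -0.0]
wrist_force: [-3.3, -1.3, 4.1]
opening: 0.62
```

```bash
python3 -m handwheel '[{"rx":0,"ry":0,"rz":0,"dx":0,"dy":0,"dz":0,"claw":56},{"rx":0,"ry":0,"rz":0,"dx":0,"dy":0,"dz":0,"claw":62},{"rx":0,"ry":0,"rz":0,"dx":0,"dy":0,"dz":0,"claw":66},{"rx":0,"ry":0,"rz":0,"dx":0,"dy":0,"dz":0,"claw":66},{"rx":0,"ry":0,"rz":0,"dx":0,"dy":0,"dz":-0.5,"claw":66},{"rx":0,"ry":0,"rz":0,"dx":0,"dy":0,"dz":-1.2,"claw":66},{"rx":0,"ry":0,"rz":0,"dx":0,"dy":0,"dz":-1.9,"claw":66},{"rx":0,"ry":0,"rz":0,"dx":0,"dy":0,"dz":-2.2,"claw":66}]' 30
python3 -m handwheel '[{"rx":0,"ry":0,"rz":0,"dx":0,"dy":0,"dz":0,"claw":66},{"rx":0,"ry":0,"rz":0,"dx":0,"dy":0,"dz":0,"claw":66}]'
python3 look.py 16 50
python3 - <<'E'
from h import *
import pickle
ims=[]
for n,mx,my in(("side",.6755,-.0245),("top",.678,-.0273)):
    c=pickle.load(open(f"pics/{n}16.pkl","rb"))
    im=rect(c,mx,my,.057,.05,.1/400);k=.1/400
    cv2.circle(im,(200,200),int(.028/k),(255,0,0),1);ims.append(im)
    print(n,np.round(fit(c,mx,my,.057,.028,None if n=="side" else np.radians(np.arange(60,300,4)),w=.006),4))
    W=pts(c);q=W[(np.hypot(W[...,0]-mx,W[...,1]-my)<.024)&(abs(W[...,2]-.057)<.012)]
    A=np.c_[q[:,:2]-[mx,my],np.ones(len(q))];print(len(q),np.linalg.lstsq(A,q[:,2],rcond=None)[0].round(3))
cv2.imwrite("pics/m16.png",np.vstack([np.hstack(ims)[50:350],cv2.imread("pics/g16.png")[60:360,:,::-1]])[:,:,::-1])
E
```

```text
t: 34.75
ee_pos: [0.6186, -0.0258, 0.1294]
ee_rot: [-0.002, 2.44, 0.001]
wrist_force: [0.3, -0.4, -0.3]
opening: 0.776
t: 34.95
ee_pos: [0.62, -0.0268, 0.1272]
ee_rot: [0.002, 2.442, -0.002]
wrist_force: [0.2, -0.9, -0.2]
opening: 0.775
side [ 8.6957  0.6775 -0.0235]
135 [ 0.037 -0.034  0.055]
top [10.8202  0.6755 -0.0273]
202 [-0.039  0.016  0.057]
```

View pics/m16.png

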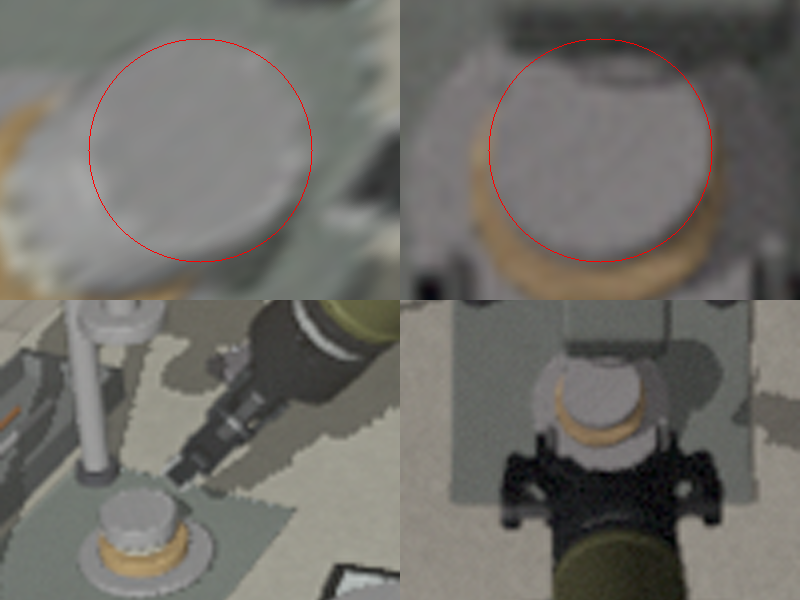

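Stack is centred and flat (top overlay matches the ring at (600,150)). A last whole-scene check.

Run:
```python
from h import *
import pickle
a=pickle.load(open("pics/top0.pkl","rb"))["image"];b=pickle.load(open("pics/top16.pkl","rb"))
cv2.imwrite("pics/top16.png",b["image"][:,:,::-1])
for nm,x,y,z,r in(("cover",.461,-.003,.012,.075),("spare",.486,-.194,.012,.025)): print(nm,np.round(fit(b,x,y,z,r,w=.006),4))
c=pickle.load(open("pics/side16.pkl","rb"))
for nm,x,y,z,r in(("cover",.461,-.003,.012,.075),("spare",.484,-.190,.012,.025)): print(nm,np.round(fit(c,x,y,z,r,w=.006),4))
```

```text
cover [ 7.7743e+00  4.5900e-01 -5.2000e-03]
spare [ 4.938   0.492  -0.1948]
cover [ 1.13061e+01  4.60800e-01 -1.20000e-03]
spare [ 8.4542  0.4848 -0.1922]
```

View pics/top16.png

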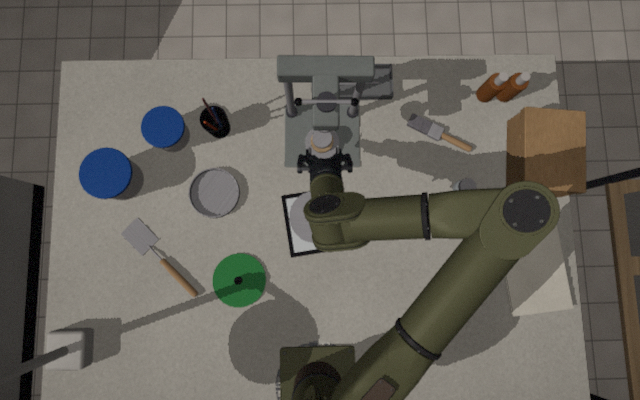

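Top view: stack at (322,143), cover on the pad (312,218), dish empty (215,192), green cover, brush, spatula, pen cup unmoved; the robot touches nothing.

Run:
```python
from station import arm
s=arm.sense();print(s["wrist_force"],s["qvel"].round(3))
print(arm.close_job())
```

```text
[ 0.2845663  -0.48388661 -0.60314032] [ 0.     0.003 -0.003  0.004 -0.003  0.002 -0.   ]
the job is handed in; nothing more can be done
None
```

The job is done and handed in at about 35 s of the 72 s. The system gave no verdict.

**What I did:** I put the steel cover flat, knob up, on the light pad. It sits about 15 mm from the pad's centre, inside the 50 mm allowed. With the tool leaning 40°, I then set the large plywood disc, the medallion and the steel disc on the bed in that order. Each went down at 10 mm/s or slower and showed about 6–7 N on contact. The bed top, found by feel, is about 20 mm above the bench.

**Last checks:**
- **Stack:** the two cameras put each disc within about 2–4 mm of the bed's centre, against the 6 mm allowed. Depth readings show the steel disc flat to within about 3°, which is no better than their noise and right at the 3° limit. I took no depth reading of tilt for the plywood disc or medallion once they were down; they only look flat in the pictures.
- **Bystanders:** in the last top view the brush, spatula and pen cup look unmoved. The smaller plywood disc reads within 2 mm in the side view. The arm mostly hid the jar and the smaller disc in that top view, and I did not re-measure the jar.
- **Robot:** it touches nothing and the wrist force is near zero.

**Disagreements:**
- The side camera reads y 2–4 mm more positive than the top camera. I corrected this using the gripper's own position during grasps.
- Two automatic circle fits went wrong: the side one for the medallion and one top one for the partly hidden bed. I judged those from overlay pictures instead.

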